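# Pack the shaft kit stand

### The arm

A 7-joint arm with a two-finger parallel gripper is mounted at the origin on the work surface; the furniture and walls round the work are solid. World frame = base frame: x ahead of the robot, y to its left, z up, the work surface at z = 0. Lengths are in m, angles in rad, forces in N, time in s.
With the tool pointing down it reaches from about 0.425 to 0.875 m from the base axis. Payload 4.7 kg.
Tool frame: the origin (TCP) lies on the centre line of the jaws, within the pads' length; the fingertips stand 19 mm ahead of it and the grasp point (between the pads) is the TCP; z points along the fingers, y is the direction in which the jaws open and shut (so a half turn about z gives the same grasp; the last joint's range is limited). The gripper opens to 85 mm and grips with 20 to 120 N. Pads are 22 mm wide; open, the fingers measure 114 mm over their backs; the gripper's body (76 mm by 85 mm) begins 54 mm behind the grasp point. The pads swing forward as they close: fully open they stand 13 mm farther back than shut.
Start: joints at [-1.2, 0.321, -0.07, 1.45, 0.023, 1.371, -0.057], TCP at [0.227, 0.609, 0.25] pointing down, gripper open.
Joint ranges: [-2.86, 2.86], [-0.3, 2.09], [-1.38, 1.24], [0.06, 2.45], [-1.56, 4.7], [0.09, 2.05], [-2.69, 2.69]. Speed limits (rad/s): [2.57, 2.57, 3.14, 3.14, 3.14, 3.14, 3.14].

### API

Orientations are given as a rotation vector (axis times angle).
In Python, from workcell import bot, capture, camera_model gives the robot as it stands.
- The arm moves only by the tool drive_tool, never from a script. Its arguments are lists of equal length, an entry for each row: "grip": the closure, from -1 (fully open) to 1 (shut), so that 0 is half open; "travel": the shift along the tool's x, y, z in mm, a list of three; "turn": the turn, a rotation vector about the tool's x, y, z in degrees, a list of three. A call has 1 to 12 rows; each row shifts and turns the pose as measured when the row begins, along the tool's axes as they then stand; what a row does not reach is not made up. A row lasts 1/12 s, in which the tool goes at most 41.7 mm and 7.16 degrees, less where a joint would pass 70% of its speed; a pose out of reach is approached as far as the arm can. A call is refused whole if a number of a shift passes 41.7 or a number of a turn 7.16, either way. A call with a gripper value outside its range is refused whole. The fingers move at their own pace and stop on an object; "squeeze" is the grip in N (left out, the last holds). Time passes only in rows, so rows that do not move let the fingers close. It gives the time, the measured TCP pose, the force and the opening at its end, in the units of the state.
- bot.get_state(): the state, without advancing time (a new reading comes with each control period).
- capture(name): name is "scene" or "top" or "wrist"; returns the picture (400x640x3 uint8, red, green, blue); there is no depth.
- camera_model(name): a dict with "fx", "fy", "cx", "cy" (pixels), "xyz" and "rotation" of the camera in the world. Camera axes: x right, y down, z forward; pixel columns grow to the right and rows downward; lengths in m; the calibration is good to about 2 mm. A picture is of the moment at which its call begins: read the wrist's pose just before it. camera_model takes no time and is no camera call; for the wrist camera it gives the pose at the moment of the call.
- bot.hand_in(): hands the job in, once; it reports no verdict.
The state is a dict: "clock": time; "joint_positions": joint angles; "qd": joint speeds; "tau": joint torques, N m; "tcp_pos": TCP position; "ee_rot": TCP orientation; "contact_force": force on the tool from outside, world axes, zero at the start; "moment": the same for the moment, N m; "finger_gap": opening from 0.0 (shut) to 1.0 (fully open).
Only numpy, scipy, OpenCV 4.12 (cv2) and the standard library are available. Lean on these libraries where they do the work, as an engineer would, in place of code of your own. Each camera call takes 0.05 s, during which the arm holds its last target.

### The job

Pack the kit stand. The short cross shaft can be lifted from its rest block only by its ends, where the stand leaves no room for fingers: lay it down on the bench, let go, take it again across its middle and lay it in the low cradle of the stand, then lay the drift bar in the two tall notches right above it, sticking out at both ends. Set both parts down gently without dropping them, and leave the other loose parts alone.

Things in the scene. Friction and masses are not known exactly. Their poses are not given: they have to be found in the camera images.
- kit_stand: Grey steel two-tier stand fixed to the bench. Origin: centre of its underside; long axis = its y, z up. Base plate 64 (x) x 206 (y) x 8 mm high. Lower tier: a cradle for the short shaft in the middle (point cradle); upper tier: two notched posts near the ends (point notches), cheek tops 80 mm high. A bar in the notches covers the cradle, so that nothing more can be put in.
- cradle (a point): Where the short shaft's centre lies when seated: 38 mm over the stand's origin, stand's axes, y along the shaft. Two saddles at y = +-22 to 34 mm, floor 28 mm over the bench, cheeks 26 mm apart (x), flaring to a top at 54 mm; end stops at y = +-34 mm, 62 mm high. Between the saddles a 44 mm gap (y), free down to the base plate, for fingers. Play of the shaft +-3 mm in x, +-4 in y.
- notches (a point): Where the drift bar's centre lies when seated: 74 mm over the stand's origin, stand's axes, y along the bar. Two posts at y = +-81 to 95 mm, notch floors 64 mm over the bench, 26 mm wide (x) and flaring upwards; play of the bar +-3 mm in x.
- rest_block: Grey steel block fixed to the bench; the short shaft starts in its deep groove along y, open at both ends. Origin: centre of its underside. Base plate 84 (x) x 44 (y) x 8 mm, block 44 x 44; groove 26 wide, floor 30 mm and walls 56 mm over the bench. The shaft sticks out 8 mm at each end; beside the ends it is free down to the bench. Farther from the robot (greater x, to 0.68 m) the bench is free.
- short_shaft_centre (a point): Centre of the short cross shaft: bright plain steel, 60 mm long along its y, 20 mm thick with flat ends, 0.12 kg (0.08 to 0.17). At the start it lies in the rest block, its centre 40 mm above the bench, with its y along the block's; lying on the bench its centre is at 10 mm, and it does not roll.
- drift_centre (a point): Centre of the drift bar: dark straight steel bar, 230 mm long along its y, 20 mm thick, 0.42 kg (0.3 to 0.55), lying on the bench at the start (centre at 10 mm); does not roll. (Mind the tall gearbox casing fixed at the bench's left edge, y over 0.42 m, up to 0.23 m high, when swinging in from the left.)
- short_shaft: Same short shaft, its own frame: origin at the middle of its underside, 10 mm below point short_shaft_centre.
- drift: Same drift bar, its own frame: origin at the middle of its underside, 10 mm below point drift_centre.
- bearing_cone: Bystander: tapered roller bearing, 66 mm across, 30 mm high, beyond the stand. Origin under its centre. Leave alone.
- spider_gear: Bystander: bevel gear 56 mm across, 26 mm high, beyond the stand. Origin under its centre. Leave alone.
- oil_seal: Bystander: ring-shaped seal 67 mm across, 16 mm high, beyond the stand. Origin under its centre. Leave alone.
There are look-alikes about, which are no part of the job. Of the things like the short_shaft, leave any that is green or red; of the rest the smaller one is meant.

How it is judged:
By the outcome, as a careful person would: the job done as asked, in the order asked, and still so for the second after the job is handed in, with the robot touching nothing.
It also fails if it takes over 67 s, if anything falls off the work surface, if the arm or the gripper's body presses on something with over 40 N, if the wrist force passes 120 N, or if a joint passes its speed limit or range.

## Working session

There is one attempt and no reset: what is moved stays moved. The work goes in short steps, Python scripts to look and compute and a tool call to move; the robot and the scene stay as the last step left them, time stands still between calls to the robot, and variables do not carry over. Pictures are saved under pics/ and viewed, and the job is handed in when it is done.

Besides the shell and the picture viewer there is one more tool, called after "Call:" as a command line: name --argument value ..., lists and objects as JSON in quotes. drive_tool: Moves the arm, as the interface text tells. Its arguments: {"type":"object","properties":{"grip":{"type":"array"},"travel":{"type":"array"},"turn":{"type":"array"},"squeeze":{"type":"number"}},"required":["grip","travel","turn"]}

```bash
mkdir -p pics; ls; python3 - <<'E'
from workcell import bot,capture,camera_model
import cv2
s=bot.get_state();print(s)
for n in("scene","top"):
    cv2.imwrite(f"pics/{n}0.png",capture(n)[:,:,::-1]);print(n,camera_model(n))
E
```

```text
pics
{'clock': 0.0, 'joint_positions': array([-1.19989332,  0.32180106, -0.07006436,  1.45167614,  0.02259953,
        1.37077501, -0.05686665]), 'qd': array([ 2.95060107e-04,  7.31029807e-04, -6.59517305e-04, -5.11365484e-04,
       -1.58868227e-04, -9.27710709e-05, -2.35407354e-04]), 'tau': array([-1.28307347e-03, -4.93586969e+01, -3.82976783e-01, -3.14322388e+01,
        1.30105682e-02,  1.14975779e-02,  1.83496695e-05]), 'tcp_pos': array([0.2269152 , 0.60857778, 0.24923697]), 'ee_rot': array([-5.57386735e-01, -3.09151602e+00,  2.91969035e-03]), 'contact_force': array([0.72536814, 0.4526237 , 0.07625172]), 'moment': array([ 0.0309212 ,  0.02201354, -0.02091347]), 'finger_gap': 1.0002060533666755}
scene {'fx': 455.2415603330458, 'fy': 455.2415603330458, 'cx': 317.79938012703855, 'cy': 197.331800594264, 'xyz': array([0.32668925, 0.91764954, 0.7983607 ]), 'rotation': array([-0.35516674,  2.68526634, -1.32190253])}
top {'fx': 437.61179630809386, 'fy': 437.61179630809386, 'cx': 311.86598396803777, 'cy': 205.7875908869808, 'xyz': array([ 0.47391708, -0.01899757,  1.07996468]), 'rotation': array([-2.1716059 ,  2.13685213, -0.07119119])}
```

View pics/scene0.png

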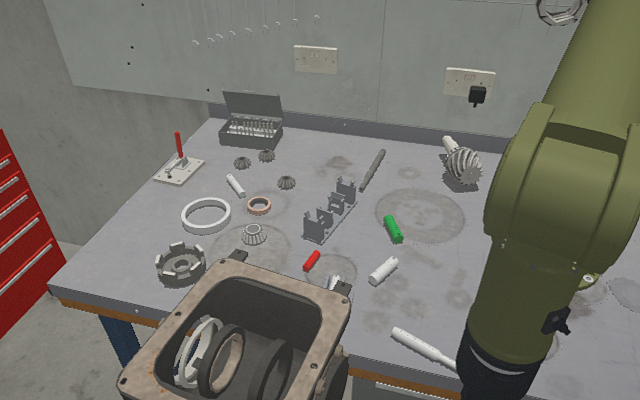

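View pics/top0.png

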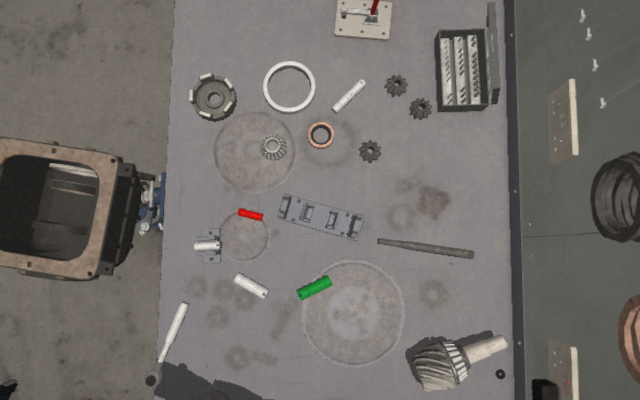

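```bash
python3 - <<'E'
import cv2,numpy as np
t=cv2.imread("pics/top0.png")
a=cv2.resize(t[170:310,180:340],(800,700),interpolation=cv2.INTER_CUBIC)[:600]
cv2.imwrite("pics/c1.png",a)
a=cv2.resize(t[180:280,270:480],(800,381),interpolation=cv2.INTER_CUBIC)
cv2.imwrite("pics/c2.png",a)
E
```

```text
(no output)
```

View pics/c1.png

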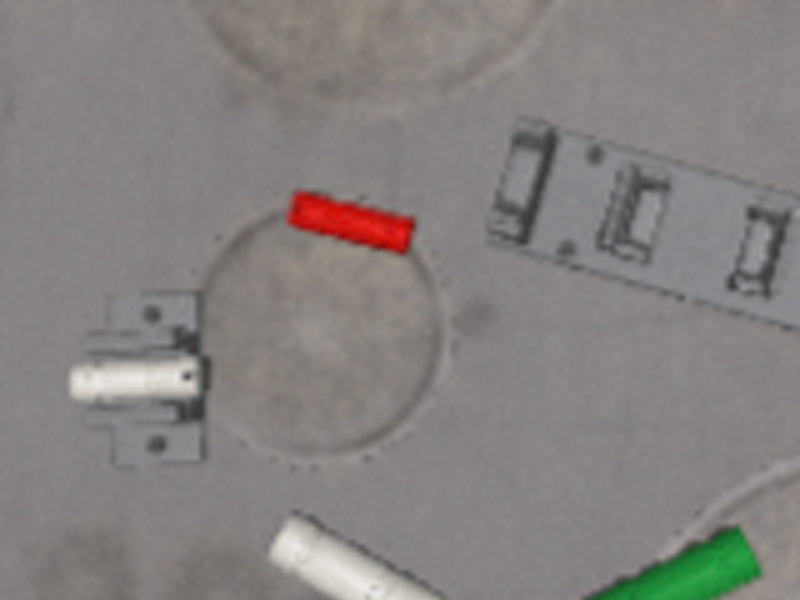

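View pics/c2.png

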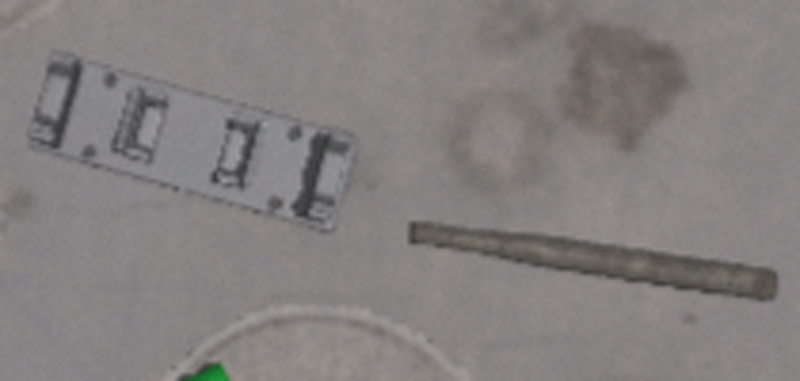

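```bash
cat > h.py <<'E'
import cv2,numpy as np
from scipy.spatial.transform import Rotation as R
def ray(cam,px,z):
    Rm=R.from_rotvec(cam["rotation"]).as_matrix();px=np.atleast_2d(px).astype(float)
    d=np.c_[(px[:,0]-cam["cx"])/cam["fx"],(px[:,1]-cam["cy"])/cam["fy"],np.ones(len(px))]@Rm.T
    o=np.array(cam["xyz"]);t=(z-o[2])/d[:,2];return o+d*t[:,None]
def proj(cam,P):
    Rm=R.from_rotvec(cam["rotation"]).as_matrix();q=(np.atleast_2d(P)-cam["xyz"])@Rm
    return np.c_[q[:,0]/q[:,2]*cam["fx"]+cam["cx"],q[:,1]/q[:,2]*cam["fy"]+cam["cy"]]
def blob(mask,box):
    x0,y0,x1,y1=box;m=np.zeros_like(mask);m[y0:y1,x0:x1]=mask[y0:y1,x0:x1]
    c=max(cv2.findContours(m,cv2.RETR_EXTERNAL,cv2.CHAIN_APPROX_NONE)[0],key=cv2.contourArea)
    return c
def bar(cam,c,z,name):
    P=ray(cam,c.reshape(-1,2),z)[:,:2]*1000
    r=cv2.minAreaRect(P.astype(np.float32));b=cv2.boxPoints(r)
    e=b[1]-b[0];f=b[2]-b[1];L=e if np.hypot(*e)>np.hypot(*f) else f
    a=np.degrees(np.arctan2(L[1],L[0]))
    print(name,"c",np.round(r[0],1),"size",np.round(r[1],1),"axis dir deg from x",round((a)%180,2),"box px",cv2.boundingRect(c))
    return r
def rad(s): 
    Rm=R.from_rotvec(s["ee_rot"]).as_matrix();return Rm
E
python3 - <<'E'
from h import *
from workcell import camera_model
cam=camera_model("top");t=cv2.imread("pics/top0.png");g=t.min(2);hs=cv2.cvtColor(t,cv2.COLOR_BGR2HSV)
w=(g>165).astype(np.uint8)
for n,b,z in(("shaft",(180,225,230,265),.04),("bigwhite",(225,265,280,305),.01),("white3",(325,70,372,118),.01)):
    bar(cam,blob(w,b),z,n)
dk=(t.max(2)<115).astype(np.uint8)
bar(cam,blob(dk,(370,230,480,265)),.01,"drift")
red=((hs[...,1]>150)&(hs[...,2]>90)&((hs[...,0]<10)|(hs[...,0]>170))).astype(np.uint8)
bar(cam,blob(red,(230,200,270,230)),.01,"red")
gr=((hs[...,1]>120)&(abs(hs[...,0].astype(int)-62)<15)).astype(np.uint8)
bar(cam,blob(gr,(290,270,340,305)),.01,"green")
# drift silhouette thresholds
E
```

```text
shaft c [478.5 267.9] size [14.5 58.1] axis dir deg from x 93.84 box px (194, 242, 25, 8)
bigwhite c [383.8 164.4] size [85.  20.8] axis dir deg from x 61.76 box px (234, 274, 33, 24)
white3 c [862.7 -70.1] size [ 16.3 104.6] axis dir deg from x 136.36 box px (333, 79, 33, 32)
drift c [ 483.5 -256.6] size [233.1  21.1] axis dir deg from x 82.45 box px (377, 238, 97, 21)
red c [557.6 170.8] size [60.5 17.3] axis dir deg from x 76.0 box px (238, 209, 25, 12)
green c [383.    9.5] size [24.5 83.2] axis dir deg from x 117.4 box px (297, 276, 35, 24)
```

```bash
cat >> h.py <<'E'
def plan(s,target,yaw=None,step=40,n=None):
    """print rows (tool axes mm / deg) from state s to target(mm); yaw = world angle (deg) of tool y (mod 180), tool pointing down"""
    Rm=R.from_rotvec(s["ee_rot"]); M=Rm.as_matrix();p=np.array(s["tcp_pos"])*1000
    y0=np.degrees(np.arctan2(M[1,1],M[0,1]))
    if yaw is None: G=Rm
    else:
        dy=(yaw-y0+90)%180-90; yy=np.radians(y0+dy)
        Y=np.array([np.cos(yy),np.sin(yy),0]);Z=np.array([0,0,-1.]);X=np.cross(Y,Z)
        G=R.from_matrix(np.c_[X,Y,Z])
    rv=(Rm.inv()*G).as_rotvec(degrees=True);d=np.array(target)-p
    n=n or int(max(np.ceil(np.linalg.norm(d)/step),np.ceil(np.linalg.norm(rv)/7),1))
    print("from",p.round(1),"yaw",round(y0,2),"tilt",np.degrees(np.arccos(-M[2,2])).round(2),"F",np.round(s["contact_force"],1),"gap",round(s["finger_gap"],3),"t",round(s["clock"],2))
    print("n",n,"turn/row",(rv/n).round(2))
    cur=Rm;st=R.from_rotvec(rv/n,degrees=True);out=[]
    for i in range(n):
        out.append((cur.inv().apply(d/n)).round(1).tolist());cur=cur*st
    print(out)
E
python3 - <<'E'
from h import *
from workcell import bot,capture,camera_model
s=bot.get_state();print(camera_model("wrist"))
cv2.imwrite("pics/w0.png",capture("wrist")[:,:,::-1])
s["tcp_pos"]=s["tcp_pos"]+np.array([0,0,.08])
plan(s,[440,260,300],93.8,step=39)
t=cv2.imread("pics/top0.png")[185:245,270:370]
cv2.imwrite("pics/c3.png",cv2.resize(t,(800,480),interpolation=cv2.INTER_CUBIC))
E
```

```text
{'fx': 352.20774310448905, 'fy': 352.20774310448905, 'cx': 321.99453093193176, 'cy': 202.93228520914548, 'xyz': array([0.16065103, 0.6331727 , 0.37298871]), 'rotation': array([2.3827245 , 1.65528374, 0.23045558])}
from [226.9 608.6 329.3] yaw 69.56 tilt 0.1 F [-0.1  0.  -0.2] gap 0.997 t 0.1
n 11 turn/row [-0.01 -0.   -2.2 ]
[[-29.2, -22.9, 2.7], [-28.3, -24.0, 2.7], [-27.4, -25.1, 2.7], [-26.4, -26.1, 2.7], [-25.4, -27.1, 2.7], [-24.3, -28.1, 2.7], [-23.2, -29.0, 2.7], [-22.1, -29.9, 2.7], [-20.9, -30.7, 2.7], [-19.7, -31.5, 2.7], [-18.5, -32.2, 2.7]]
```

View pics/w0.png

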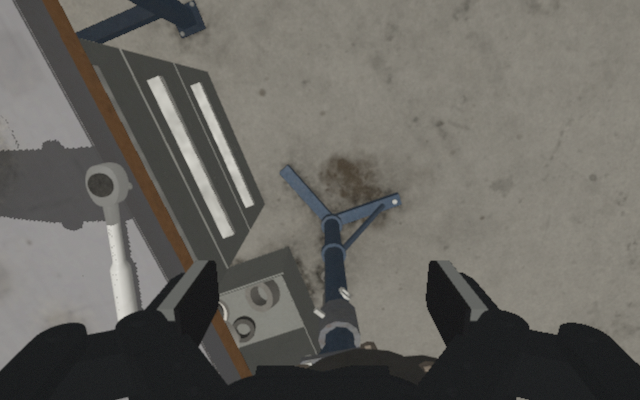

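View pics/c3.png

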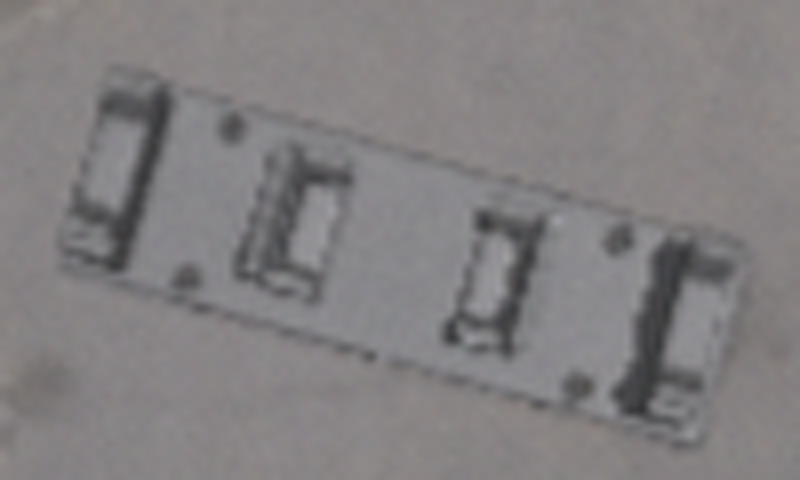

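Call:
drive_tool --grip '[-1, -1, -1, -1, -1, -1, -1, -1, -1, -1, -1, -1]' --travel '[[0, 0, -40], [0, 0, -40], [-29, -23, 3], [-28, -24, 3], [-27, -25, 3], [-26, -26, 3], [-25, -27, 3], [-24, -28, 3], [-23, -29, 3], [-22, -30, 3], [-21, -31, 3], [-20, -31, 3]]' --turn '[[0, 0, 0], [0, 0, 0], [0, 0, -2.2], [0, 0, -2.2], [0, 0, -2.2], [0, 0, -2.2], [0, 0, -2.2], [0, 0, -2.2], [0, 0, -2.2], [0, 0, -2.2], [0, 0, -2.2], [0, 0, -2.2]]'

```text
clock: 1.15
tcp_pos: [0.4214, 0.2897, 0.2969]
ee_rot: [0.104, -3.133, 0.005]
contact_force: [0.1, 0.8, -0.0]
finger_gap: 1.005
```

```bash
python3 - <<'E'
from h import *
from workcell import bot,capture,camera_model
s=bot.get_state();c=camera_model("wrist")
print(c["xyz"],ray(c,[[c["cx"],c["cy"]],[c["cx"],380],[c["cx"],20]],0))
print(proj(c,[[.478,.268,.04]]))
cv2.imwrite("pics/w1.png",capture("wrist")[:,:,::-1])
t=camera_model("top")
q=ray(t,np.array([[232,127],[187,278],[620,240],[578,387]])/8+[270,185],.008)*1000;print(q.round(1),q.mean(0))
plan(s,[478.5,267.9,150],93.8)
E
```

```text
[0.35172002 0.28525418 0.42109064] [[0.46920815 0.29167687 0.        ]
 [0.73414652 0.30928319 0.        ]
 [0.26375749 0.27802377 0.        ]]
[[300.60172337 218.47166447]]
[[592.5  49.9   8. ]
 [545.6  62.8   8. ]
 [559.3 -69.8   8. ]
 [514.1 -57.5   8. ]] [552.8886709   -3.63666054   8.        ]
from [421.4 289.7 296.9] yaw 93.8 tilt 0.45 F [ 0.1  0.8 -0. ] gap 1.005 t 1.15
n 4 turn/row [-0.04 -0.1   0.  ]
[[-14.1, -6.3, 36.6], [-14.1, -6.3, 36.7], [-14.0, -6.3, 36.7], [-13.9, -6.4, 36.7]]
```

View pics/w1.png

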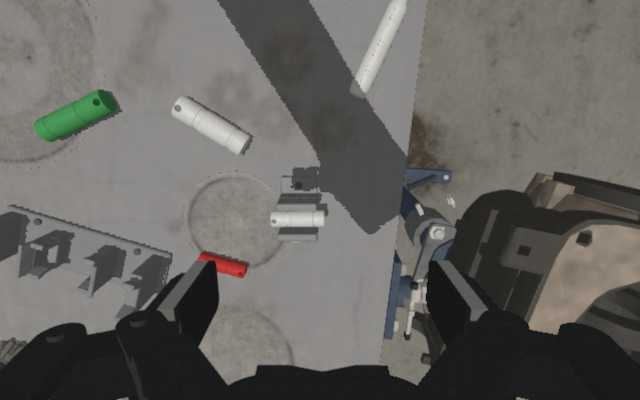

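```bash
python3 - <<'E'
from h import *
from workcell import bot,capture,camera_model
c=camera_model("wrist");t=cv2.imread("pics/w1.png")
w=(t.min(2)>165).astype(np.uint8)
for th in (150,165,180):
  bar(c,blob((t.min(2)>th).astype(np.uint8),(255,200,340,240)),.04,"shaft")
cv2.imwrite("pics/c4.png",cv2.resize(t[160:260,250:350],(600,600),interpolation=cv2.INTER_CUBIC))
E
```

```text
shaft c [484.7 253.1] size [16.8 61.5] axis dir deg from x 93.4 box px (270, 212, 55, 15)
shaft c [484.7 252.6] size [14.4 60.3] axis dir deg from x 93.4 box px (270, 213, 54, 13)
shaft c [485.2 253.2] size [10.8 59.2] axis dir deg from x 93.4 box px (271, 215, 53, 10)
```

View pics/c4.png

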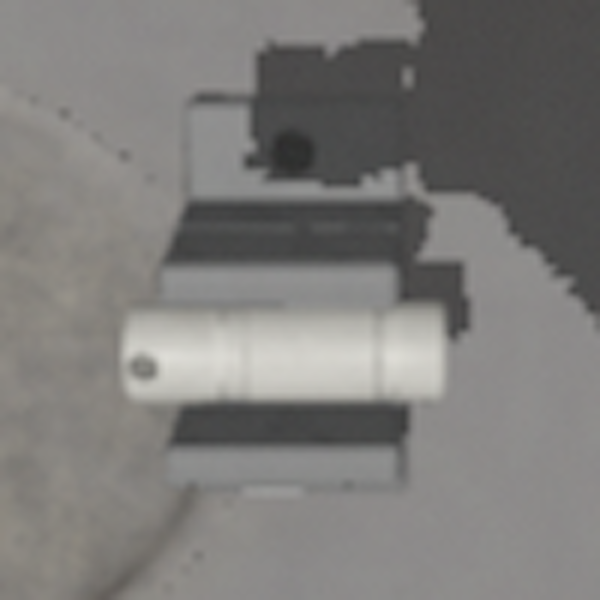

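```bash
cat >> h.py <<'E'
def snap(name):
    from workcell import bot,capture,camera_model
    s=bot.get_state();c=camera_model("wrist");t=capture("wrist")[:,:,::-1].copy();cv2.imwrite(f"pics/{name}.png",t)
    print("qd",np.abs(s["qd"]).max().round(4));return s,c,t
E
python3 - <<'E'
from h import *
s,c,t=snap("w2");print(c["xyz"])
bar(c,blob((t.min(2)>160).astype(np.uint8),(225,180,340,260)),.04,"shaft")
plan(s,[478.5,267.9,150],93.8)
s,c,t=snap("w3");print(c["xyz"])
bar(c,blob((t.min(2)>160).astype(np.uint8),(225,180,340,260)),.04,"shaft")
E
```

```text
qd 0.2541
[0.3568239  0.27780138 0.42045284]
shaft c [478.7 263.6] size [15.4 60.3] axis dir deg from x 93.39 box px (280, 208, 54, 14)
from [426.8 280.9 296.4] yaw 93.23 tilt 0.56 F [ 4.6 -6.2 -0.4] gap 1.001 t 1.2
n 4 turn/row [-0.12 -0.08 -0.14]
[[-12.9, -3.7, 36.6], [-12.8, -3.8, 36.6], [-12.8, -3.9, 36.6], [-12.7, -4.0, 36.6]]
qd 0.0967
[0.35512268 0.28112186 0.42079771]
shaft c [479.1 264. ] size [15.5 60.5] axis dir deg from x 93.17 box px (277, 210, 54, 14)
```

Call:
drive_tool --grip '[-1, -1, -1, -1, -1, -1]' --travel '[[-14, -4, 36], [-13, -4, 36], [-13, -4, 37], [-13, -4, 37], [0, 0, 0], [0, 0, 0]]' --turn '[[0, 0, 0], [0, 0, 0], [0, 0, 0], [0, 0, 0], [0, 0, 0], [0, 0, 0]]'

```text
clock: 1.8
tcp_pos: [0.4749, 0.2841, 0.1484]
ee_rot: [0.102, -3.136, -0.009]
contact_force: [0.6, 1.5, 0.5]
finger_gap: 1.003
```

```bash
python3 - <<'E'
from h import *
s,c,t=snap("w4");
bar(c,blob((t.min(2)>160).astype(np.uint8),(150,150,480,360)),.04,"shaft")
plan(s,[479,264.5,44],93.3)
E
```

```text
qd 0.0585
shaft c [465.8 374.6] size [5.2 2.1] axis dir deg from x 9.47 box px (452, 201, 4, 8)
from [474.9 284.1 148.4] yaw 93.71 tilt 0.4 F [0.6 1.5 0.5] gap 1.003 t 1.8
n 3 turn/row [ 0.11 -0.07  0.14]
[[-1.1, -6.8, 34.8], [-1.1, -6.8, 34.8], [-1.0, -6.7, 34.8]]
```

View pics/w4.png

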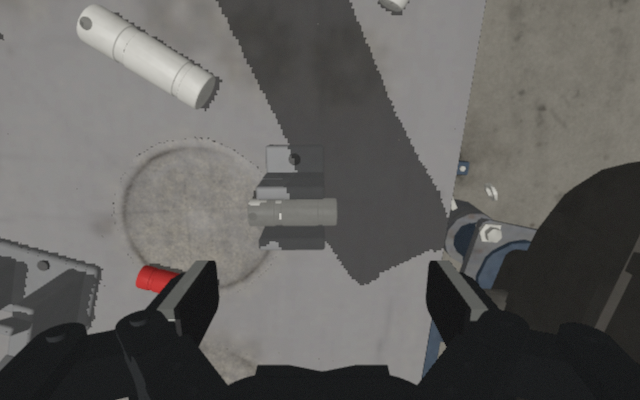

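```bash
python3 - <<'E'
from h import *
s,c,t=snap("w5")
cr=cv2.resize(t[170:260,225:355],(780,540),interpolation=cv2.INTER_CUBIC);cv2.imwrite("pics/c5.png",cr)
import json;json.dump({k:np.array(v).tolist() for k,v in c.items()},open("c5.json","w"))
E
```

```text
qd 0.0335
```

View pics/c5.png

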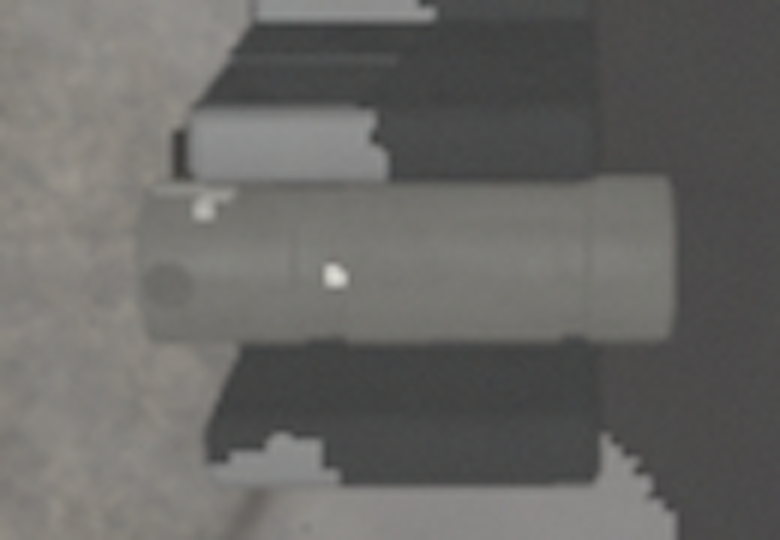

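```bash
python3 - <<'E'
from h import *
import json
from workcell import bot
c=json.load(open("c5.json"))
print(ray(c,np.array([[138,264],[676,258],[407,261]])/6+[225,170],.04)*1000)
s=bot.get_state();plan(s,[479,265,90],93.3)
E
```

```text
[[480.79374159 233.51674977  40.        ]
 [476.12681011 295.24021998  40.        ]
 [478.46082376 264.37123841  40.        ]]
from [474.9 284.3 149.6] yaw 93.76 tilt 0.4 F [-0.1 -0.5  0.5] gap 1.002 t 1.9
n 2 turn/row [ 0.19 -0.07  0.23]
[[-1.5, -10.0, 29.7], [-1.5, -9.9, 29.7]]
```

Call:
drive_tool --grip '[-1, -1, -1, -1]' --travel '[[-2, -10, 30], [-2, -10, 30], [0, 0, 0], [0, 0, 0]]' --turn '[[0.2, 0, 0.2], [0.2, 0, 0], [0, 0, 0], [0, 0, 0]]'

```text
clock: 2.23
tcp_pos: [0.4831, 0.2734, 0.099]
ee_rot: [-0.108, 3.128, 0.019]
contact_force: [0.1, 1.4, 0.6]
finger_gap: 1.002
```

```bash
python3 - <<'E'
from h import *
from workcell import bot
s=bot.get_state();plan(s,[478.7,264.4,44],93.5,step=16)
E
```

```text
from [483.1 273.4  99. ] yaw 93.95 tilt 0.95 F [0.1 1.4 0.6] gap 1.002 t 2.23
n 4 turn/row [0.17 0.17 0.11]
[[1.4, -2.3, 13.7], [1.4, -2.3, 13.7], [1.3, -2.2, 13.7], [1.3, -2.2, 13.7]]
```

Call:
drive_tool --grip '[-1, -1, -1, -1, -1]' --travel '[[4, -9, 5], [0, 0, 0], [1, -2, 20], [0, 0, 20], [0, 0, 0]]' --turn '[[0.7, 0.7, 0.5], [0, 0, 0], [0.2, 0.2, 0], [0, 0, 0], [0, 0, 0]]'

```text
clock: 2.65
tcp_pos: [0.4833, 0.2686, 0.0647]
ee_rot: [-0.098, 3.13, 0.011]
contact_force: [-1.4, 0.1, 0.1]
finger_gap: 1.001
```

```bash
python3 - <<'E'
from h import *
from workcell import bot
s=bot.get_state();plan(s,[478.7,264.4,44],93.5,step=16)
E
```

```text
from [483.3 268.6  64.7] yaw 93.6 tilt 0.67 F [-1.4  0.1  0.1] gap 1.001 t 2.65
n 2 turn/row [0.18 0.28 0.05]
[[2.5, -2.0, 10.3], [2.5, -2.0, 10.3]]
```

Call:
drive_tool --grip '[-1, -1, -1, -1]' --travel '[[5, -4, 3], [0, 0, 0], [2, -2, 16], [0, 0, 0]]' --turn '[[0.4, 0.5, 0], [0, 0, 0], [0, 0, 0], [0, 0, 0]]'

```text
clock: 2.98
tcp_pos: [0.4787, 0.2645, 0.0513]
ee_rot: [-0.1, 3.134, 0.005]
contact_force: [-1.5, -0.9, -1.0]
finger_gap: 0.999
```

```bash
python3 - <<'E'
from h import *
s,c,t=snap("w6")
plan(s,[478.7,264.4,44],93.5,step=16)
E
```

```text
qd 0.0812
from [478.7 264.5  51.3] yaw 93.65 tilt 0.42 F [-1.5 -0.9 -1. ] gap 0.999 t 2.98
n 1 turn/row [0.18 0.37 0.15]
[[0.1, -0.1, 7.3]]
```

View pics/w6.png

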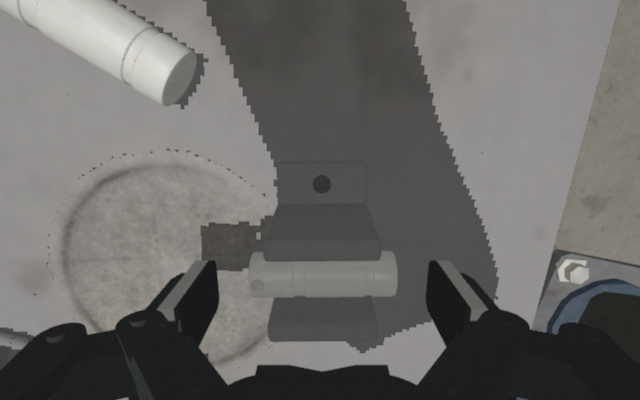

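Call:
drive_tool --grip '[-1, -1, 0, 0.2, 1, 1, 1, 1, 1, 1]' --travel '[[0, 0, 8], [0, 0, 1], [0, 0, 0], [0, 0, 0], [0, 0, 0], [0, 0, 0], [0, 0, 0], [0, 0, 0], [0, 0, 0], [0, 0, 0]]' --turn '[[0.2, 0.3, 0], [0, 0, 0], [0, 0, 0], [0, 0, 0], [0, 0, 0], [0, 0, 0], [0, 0, 0], [0, 0, 0], [0, 0, 0], [0, 0, 0]]' --squeeze 40

```text
clock: 3.87
tcp_pos: [0.4832, 0.2675, 0.0482]
ee_rot: [-0.1, 3.131, 0.008]
contact_force: [-1.0, 0.3, 0.7]
finger_gap: 0.689
```

```bash
python3 - <<'E'
from h import *
s,c,t=snap("w7")
plan(s,[478.7,264.4,44],93.5,step=16)
E
```

```text
qd 0.0012
from [483.2 267.5  48.2] yaw 93.65 tilt 0.61 F [-1.   0.3  0.7] gap 0.689 t 3.87
n 1 turn/row [0.27 0.55 0.15]
[[4.7, -2.8, 4.2]]
```

View pics/w7.png

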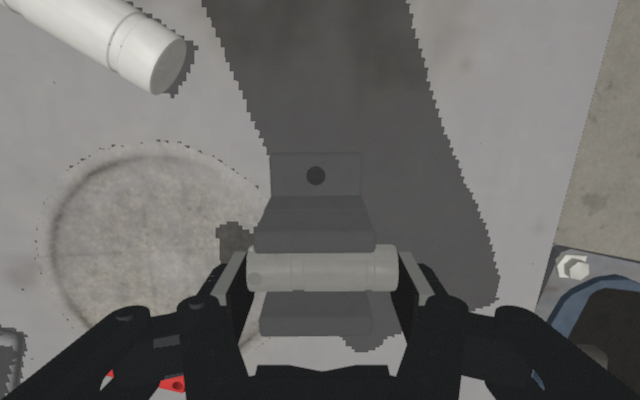

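Call:
drive_tool --grip '[1, 1, 1, 1, 1]' --travel '[[0, 0, -8], [0, 0, -20], [0, 0, -25], [0, 0, -15], [0, 0, 0]]' --turn '[[0, 0, 0], [0, 0, 0], [0, 0, 0], [0, 0, 0], [0, 0, 0]]'

```text
clock: 4.33
tcp_pos: [0.4808, 0.266, 0.1183]
ee_rot: [-0.099, 3.135, 0.003]
contact_force: [1.1, 0.3, -1.6]
finger_gap: 0.689
```

```bash
python3 - <<'E'
from h import *
s,c,t=snap("w8")
plan(s,[605,285,100],74,step=20)
E
```

```text
qd 0.0132
from [480.8 266.  118.3] yaw 93.64 tilt 0.3 F [ 1.1  0.3 -1.6] gap 0.689 t 4.33
n 7 turn/row [0.02 0.04 2.81]
[[-17.9, 1.6, 2.7], [-17.8, 2.5, 2.7], [-17.6, 3.3, 2.7], [-17.4, 4.2, 2.7], [-17.2, 5.0, 2.7], [-17.0, 5.9, 2.6], [-16.6, 6.7, 2.6]]
```

View pics/w8.png

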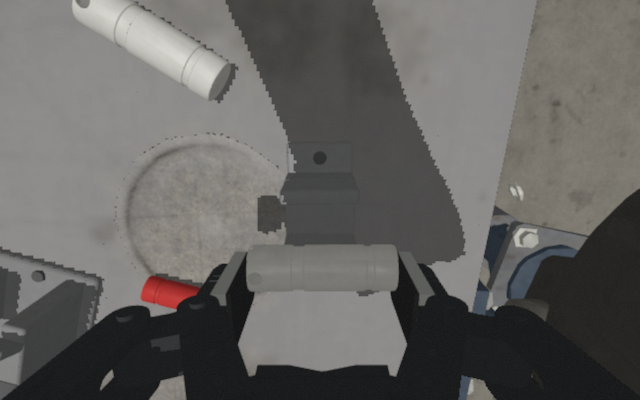

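Shaft held level between the pads (about (248–398, 268)). Carry it to the free bench.

Call:
drive_tool --grip '[1, 1, 1, 1, 1, 1, 1, 1, 1, 1]' --travel '[[-10, 1, 0], [-18, 2, 2], [-18, 3, 3], [-18, 4, 3], [-18, 5, 3], [-17, 6, 3], [-17, 7, 3], [-8, 3, 3], [0, 0, 0], [0, 0, 0]]' --turn '[[0, 0, 2.8], [0, 0, 2.8], [0, 0, 2.8], [0, 0, 2.8], [0, 0, 2.8], [0, 0, 2.8], [0, 0, 2.8], [0, 0, 0], [0, 0, 0], [0, 0, 0]]'

```text
clock: 5.22
tcp_pos: [0.6054, 0.2812, 0.0838]
ee_rot: [-0.453, -3.098, 0.013]
contact_force: [-0.4, 0.3, -1.7]
finger_gap: 0.688
```

```bash
python3 - <<'E'
from h import *
s,c,t=snap("w9");print(s["qd"].round(2),s["joint_positions"].round(2))
plan(s,[605,285,30],74,step=20)
E
```

```text
qd 0.0236
[ 0.01  0.02 -0.    0.01  0.   -0.    0.01] [-0.68  0.49  0.27  1.58 -0.14  1.1   0.91]
from [605.4 281.2  83.8] yaw 73.38 tilt 0.75 F [-0.4  0.3 -1.7] gap 0.688 t 5.22
n 3 turn/row [-0.18 -0.17 -0.21]
[[0.3, 1.4, 17.9], [0.4, 1.3, 17.9], [0.4, 1.2, 17.9]]
```

View pics/w9.png

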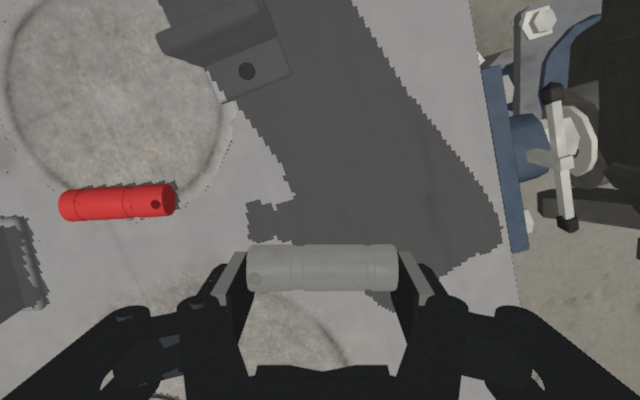

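Call:
drive_tool --grip '[1, 1, 1, 1, 1]' --travel '[[0, 1, 20], [0, 1, 20], [0, 0, 16], [0, 0, 0], [0, 0, 0]]' --turn '[[-0.3, -0.3, 0], [-0.2, -0.2, 0], [0, 0, 0], [0, 0, 0], [0, 0, 0]]'

```text
clock: 5.68
tcp_pos: [0.601, 0.2838, 0.028]
ee_rot: [-0.445, -3.108, -0.002]
contact_force: [-0.2, 0.3, -2.0]
finger_gap: 0.688
```

```bash
python3 - <<'E'
from h import *
from workcell import bot
s=bot.get_state()
plan(s,[605,285,19],74,step=20)
E
```

```text
from [601.  283.8  28. ] yaw 73.71 tilt 0.15 F [-0.2  0.3 -2. ] gap 0.688 t 5.68
n 1 turn/row [ 0.07 -0.14 -0.29]
[[-3.6, 2.2, 9.0]]
```

Call:
drive_tool --grip '[1, 1, 1]' --travel '[[0, 0, 7], [0, 0, 3], [0, 0, 1]]' --turn '[[0, 0, 0], [0, 0, 0], [0, 0, 0]]'

```text
clock: 5.93
tcp_pos: [0.6009, 0.2849, 0.0193]
ee_rot: [-0.443, -3.11, -0.006]
contact_force: [-0.3, -0.4, -1.7]
finger_gap: 0.689
```

Call:
drive_tool --grip '[1, 1]' --travel '[[0, 0, 2], [0, 0, 1]]' --turn '[[0, 0, 0], [0, 0, 0]]'

```text
clock: 6.1
tcp_pos: [0.6015, 0.2852, 0.0183]
ee_rot: [0.442, 3.11, 0.008]
contact_force: [-3.2, -1.9, 3.9]
finger_gap: 0.689
```

Call:
drive_tool --grip '[-0.5, -1, -1, -1, -1, -1]' --travel '[[0, 0, 0], [0, 0, 0], [0, 0, 0], [0, 0, 0], [0, 0, 0], [0, 0, 0]]' --turn '[[0, 0, 0], [0, 0, 0], [0, 0, 0], [0, 0, 0], [0, 0, 0], [0, 0, 0]]'

```text
clock: 6.6
tcp_pos: [0.6039, 0.2861, 0.0206]
ee_rot: [0.442, 3.105, 0.013]
contact_force: [-0.4, 0.4, 0.8]
finger_gap: 0.999
```

Call:
drive_tool --grip '[-1, -1, -1, -1, -1, -1]' --travel '[[0, 0, -15], [0, 0, -30], [0, 0, -40], [0, 0, -40], [0, 0, 0], [0, 0, 0]]' --turn '[[0, 0, 0], [0, 0, 0], [0, 0, 0], [0, 0, 0], [0, 0, 0], [0, 0, 0]]'

```text
clock: 7.1
tcp_pos: [0.6019, 0.2843, 0.1534]
ee_rot: [0.443, 3.107, 0.01]
contact_force: [-0.9, -0.5, -1.2]
finger_gap: 0.999
```

```bash
python3 - <<'E'
from h import *
from workcell import capture
s,c,t=snap("w10");print(c["xyz"])
plan(s,[601,281,130],-16,step=20)
print(proj(c,[[.5985,.282,.01]]))
cv2.imwrite("pics/top1.png",capture("top")[:,:,::-1])
E
```

```text
qd 0.0773
[0.53350608 0.3030372  0.27687866]
from [601.9 284.3 153.4] yaw 73.77 tilt 0.38 F [-0.9 -0.5 -1.2] gap 0.999 t 7.1
n 13 turn/row [ 0.03 -0.02  6.91]
[[0.0, -0.3, 1.8], [-0.0, -0.3, 1.8], [-0.1, -0.3, 1.8], [-0.1, -0.3, 1.8], [-0.1, -0.2, 1.8], [-0.2, -0.2, 1.8], [-0.2, -0.2, 1.8], [-0.2, -0.2, 1.8], [-0.2, -0.2, 1.8], [-0.2, -0.1, 1.8], [-0.2, -0.1, 1.8], [-0.3, -0.1, 1.8], [-0.3, -0.0, 1.8]]
[[317.43650201 191.87877999]]
```

View pics/w10.png

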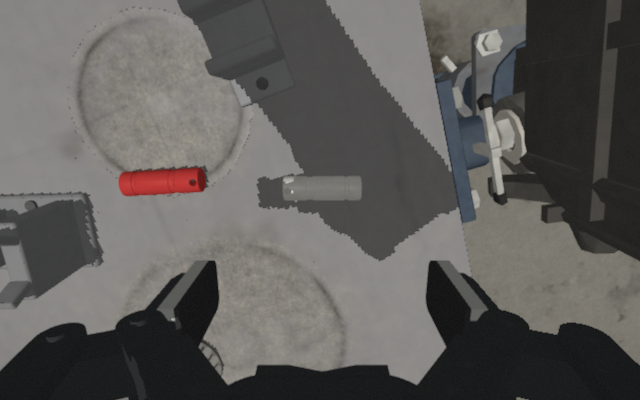

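```bash
python3 - <<'E'
from h import *
from workcell import camera_model
# reconstruct
c=camera_model("wrist")
t=cv2.imread("pics/w10.png")
cv2.imwrite("pics/c10.png",cv2.resize(t[160:220,260:380],(800,400),interpolation=cv2.INTER_CUBIC))
c["xyz"]=np.array([0.53350608,0.3030372,0.27687866])
print(ray(c,[[283,187.5],[361.5,188],[322.2,187.8]],.01)*1000)
E
```

```text
[[587.7964895  257.30892036  10.        ]
 [605.37836883 315.90519774  10.        ]
 [596.60696817 286.53185847  10.        ]]
```

View pics/c10.png

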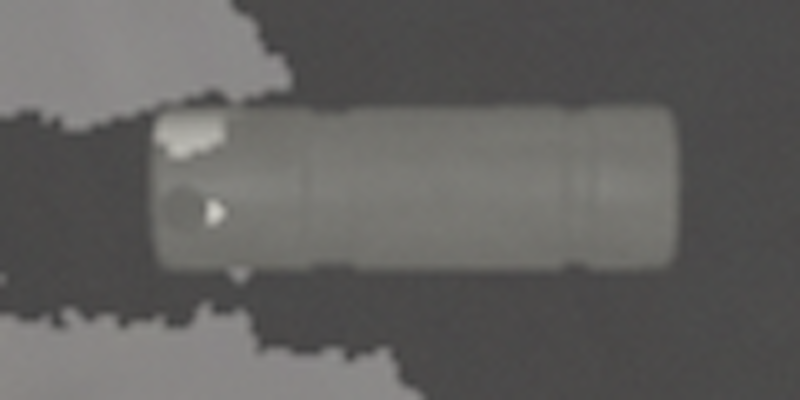

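Call:
drive_tool --grip '[-1, -1, -1, -1, -1, -1, -1, -1, -1, -1, -1, -1]' --travel '[[0, 0, 1], [0, 0, 1], [0, 0, 1], [0, 0, 1], [0, 0, 1], [0, 0, 1], [0, 0, 1], [0, 0, 1], [0, 0, 1], [0, 0, 1], [0, 0, 1], [0, 0, 1]]' --turn '[[0, 0, 7], [0, 0, 7], [0, 0, 7], [0, 0, 7], [0, 0, 7], [0, 0, 7], [0, 0, 7], [0, 0, 7], [0, 0, 7], [0, 0, 7], [0, 0, 7], [0, 0, 7]]'

```text
clock: 8.2
tcp_pos: [0.5931, 0.2796, 0.1237]
ee_rot: [-2.441, -1.968, 0.033]
contact_force: [-0.2, 0.0, -0.5]
finger_gap: 1.0
```

```bash
python3 - <<'E'
from h import *
s,c,t=snap("w11")
plan(s,[597,286.5,90],-16.5,step=20)
print(proj(c,[[.597,.2865,.01]]),s["joint_positions"].round(2))
E
```

```text
qd 1.3774
from [593.1 279.6 123.7] yaw -12.26 tilt 1.24 F [-0.2  0.  -0.5] gap 1.0 t 8.2
n 2 turn/row [-0.49  0.38  2.12]
[[4.0, 1.5, 16.8], [4.0, 1.2, 16.8]]
[[329.12394003 192.44885699]] [-0.89  0.47  0.54  1.58 -0.25  1.18 -0.51]
```

View pics/w11.png

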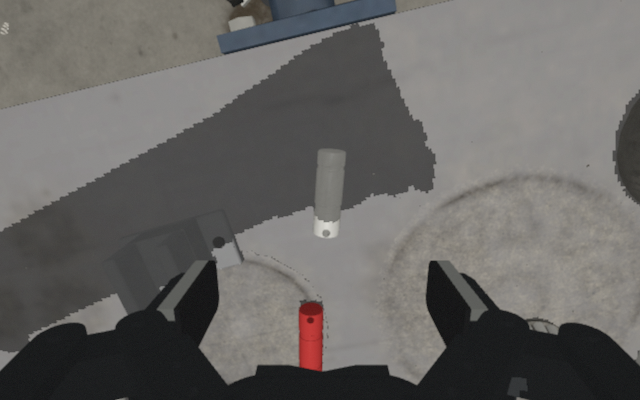

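Call:
drive_tool --grip '[-1, -1, -1, -1]' --travel '[[4, 1, 15], [4, 1, 15], [0, 0, 0], [0, 0, 0]]' --turn '[[-0.5, 0.4, 0], [-0.5, 0.4, 0], [0, 0, 0], [0, 0, 0]]'

```text
clock: 8.58
tcp_pos: [0.5939, 0.2856, 0.0884]
ee_rot: [-2.443, -1.975, 0.01]
contact_force: [0.8, 0.5, -0.5]
finger_gap: 0.999
```

```bash
python3 - <<'E'
from h import *
from workcell import bot
s=bot.get_state()
plan(s,[597,286.5,50],-16.5,step=20)
E
```

```text
from [593.9 285.6  88.4] yaw -12.09 tilt 0.37 F [ 0.8  0.5 -0.5] gap 0.999 t 8.58
n 2 turn/row [-0.12  0.14  2.2 ]
[[0.9, 1.5, 19.2], [0.9, 1.4, 19.2]]
```

Call:
drive_tool --grip '[-1, -1, -1, -1, -1]' --travel '[[1, 3, 20], [1, 1, 20], [0, 0, 0], [0, 0, 10], [0, 0, 0]]' --turn '[[0, 0.2, 4.4], [0, 0, 0], [0, 0, 0], [0, 0, 0], [0, 0, 0]]'

```text
clock: 9.0
tcp_pos: [0.5988, 0.2863, 0.0393]
ee_rot: [-2.512, -1.881, 0.006]
contact_force: [-0.4, 0.5, -0.7]
finger_gap: 1.0
```

```bash
python3 - <<'E'
from h import *
s,c,t=snap("w12")
plan(s,[597,286.5,23],-16.5,step=20)
print(proj(c,[[.597,.2865,.01]]),s["joint_positions"].round(2))
E
```

```text
qd 0.043
from [598.8 286.3  39.3] yaw -16.34 tilt 0.26 F [-0.4  0.5 -0.7] gap 1.0 t 9.0
n 1 turn/row [-0.25  0.07  0.16]
[[-0.3, -1.7, 16.3]]
[[319.68429839 255.85405363]] [-0.88  0.57  0.52  1.64 -0.32  1.03 -0.55]
```

View pics/w12.png

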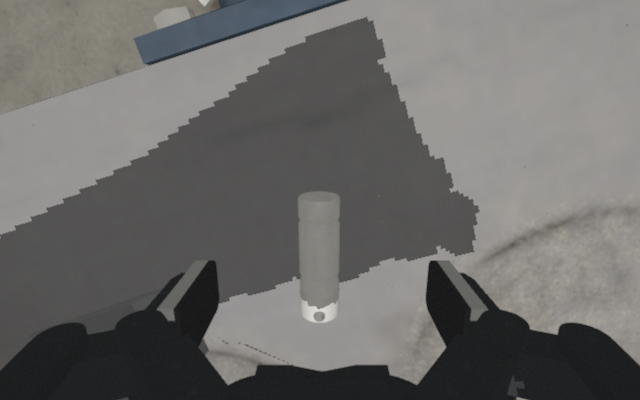

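Call:
drive_tool --grip '[-1, -1, 0, 0.3, 0.3, 1, 1, 1, 1, 1]' --travel '[[0, -1, 16], [0, 0, 3], [0, 0, 0], [0, 0, 0], [0, 0, 0], [0, 0, 0], [0, 0, 0], [0, 0, 0], [0, 0, 0], [0, 0, 0]]' --turn '[[0, 0, 0], [0, 0, 0], [0, 0, 0], [0, 0, 0], [0, 0, 0], [0, 0, 0], [0, 0, 0], [0, 0, 0], [0, 0, 0], [0, 0, 0]]' --squeeze 40

```text
clock: 9.88
tcp_pos: [0.6034, 0.2888, 0.0304]
ee_rot: [-2.512, -1.884, -0.016]
contact_force: [0.8, 0.7, -1.8]
finger_gap: 0.206
```

```bash
python3 - <<'E'
from h import *
s,c,t=snap("w13")
plan(s,[597,286.5,23],-16.5,step=20)
print(s["joint_positions"].round(2))
E
```

```text
qd 0.0031
from [603.4 288.8  30.4] yaw -16.27 tilt 0.6 F [ 0.8  0.7 -1.8] gap 0.206 t 9.88
n 1 turn/row [ 0.27 -0.54  0.24]
[[-4.1, -5.6, 7.3]]
[-0.87  0.58  0.51  1.64 -0.33  1.   -0.54]
```

View pics/w13.png

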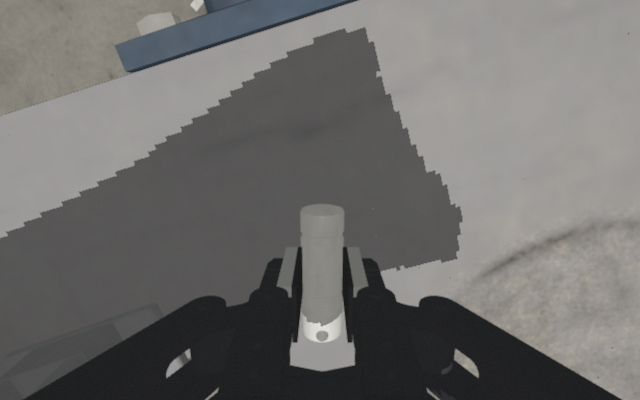

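Call:
drive_tool --grip '[0, 0, 0, 0, 0]' --travel '[[0, 0, 0], [-3, -3, 2], [0, 0, 3], [0, 0, 3], [0, 0, 0]]' --turn '[[0, 0, 0], [0.3, -0.5, 0], [0, 0, 0], [0, 0, 0], [0, 0, 0]]'

```text
clock: 10.35
tcp_pos: [0.5995, 0.2864, 0.0215]
ee_rot: [-2.513, -1.885, 0.001]
contact_force: [-0.1, 0.7, -0.7]
finger_gap: 0.495
```

Call:
drive_tool --grip '[0, 0]' --travel '[[0, 0, 3], [0, 0, 3]]' --turn '[[0, 0, 0], [0, 0, 0]]'

```text
clock: 10.52
tcp_pos: [0.5998, 0.2865, 0.0171]
ee_rot: [-2.513, -1.884, 0.001]
contact_force: [-10.0, -3.8, 26.7]
finger_gap: 0.501
```

```bash
python3 - <<'E'
from h import *
s,c,t=snap("w14")
plan(s,[597,286.5,22],-16.5,step=20)
E
```

```text
qd 0.0173
from [599.8 286.5  17.1] yaw -16.26 tilt 0.06 F [-10.   -3.8  26.7] gap 0.501 t 10.52
n 1 turn/row [-0.06  0.    0.24]
[[-0.8, -2.7, -4.9]]
```

View pics/w14.png

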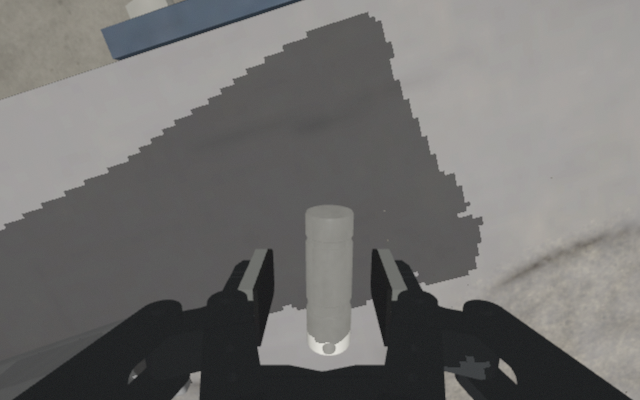

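Call:
drive_tool --grip '[0, 0, 0.3]' --travel '[[0, -2, -5], [0, 0, 0], [0, 0, 0]]' --turn '[[0, 0, 0.2], [0, 0, 0], [0, 0, 0]]'

```text
clock: 10.82
tcp_pos: [0.5982, 0.2872, 0.0229]
ee_rot: [-2.516, -1.879, -0.001]
contact_force: [0.3, -0.5, -0.3]
finger_gap: 0.373
```

Call:
drive_tool --grip '[0.5, 1, 1, 1, 1]' --travel '[[0, 0, 1], [0, 0, 1], [0, 0, 0], [0, 0, 0], [0, 0, 0]]' --turn '[[0, 0, 0], [0, 0, 0], [0, 0, 0], [0, 0, 0], [0, 0, 0]]' --squeeze 50

```text
clock: 11.23
tcp_pos: [0.5995, 0.2872, 0.0221]
ee_rot: [-2.517, -1.879, -0.004]
contact_force: [-0.4, -0.1, 3.2]
finger_gap: 0.209
```

```bash
python3 - <<'E'
from h import *
s,c,t=snap("w15")
plan(s,[597,286.5,22],-16.5,step=20)
E
```

```text
qd 0.0025
from [599.5 287.2  22.1] yaw -16.51 tilt 0.14 F [-0.4 -0.1  3.2] gap 0.209 t 11.23
n 1 turn/row [ 0.06 -0.13 -0.01]
[[-1.4, -2.2, 0.1]]
```

View pics/w15.png

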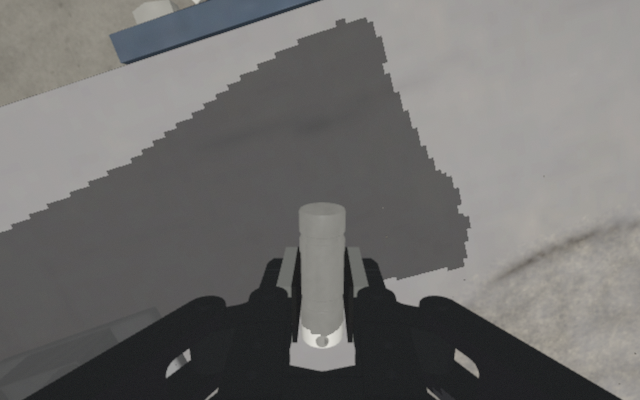

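```bash
python3 - <<'E'
from h import *
from workcell import camera_model,bot
c=camera_model("wrist");s=bot.get_state()
P=ray(c,[[322,204],[322,348.5]],.01)*1000;m=P.mean(0);print(P,m)
M=R.from_rotvec(s["ee_rot"]).as_matrix();print("shaft in tool",M.T@(m-s["tcp_pos"]*1000))
E
```

```text
[[607.62786434 316.3758117   10.        ]
 [588.16978686 250.70909146  10.        ]] [597.8988256  283.54245158  10.        ]
shaft in tool [-3.99962663 -0.53933388 12.12486403]
```

Call:
drive_tool --grip '[1, 1, 1, 1, 1, 1]' --travel '[[0, 0, -8], [0, 0, -25], [0, 0, -35], [0, 0, -35], [0, 0, -10], [0, 0, 0]]' --turn '[[0, 0, 0], [0, 0, 0], [0, 0, 0], [0, 0, 0], [0, 0, 0], [0, 0, 0]]'

```text
clock: 11.78
tcp_pos: [0.5953, 0.2853, 0.134]
ee_rot: [-2.517, -1.879, 0.016]
contact_force: [0.8, 0.7, -1.4]
finger_gap: 0.211
```

```bash
python3 - <<'E'
from h import *
s,c,t=snap("w16")
plan(s,[555,60,140],-16.5,step=30)
E
```

```text
qd 0.0193
from [595.3 285.3 134. ] yaw -16.52 tilt 0.59 F [ 0.8  0.7 -1.4] gap 0.211 t 11.78
n 8 turn/row [-0.05  0.05 -0.  ]
[[-28.4, 3.2, -0.6], [-28.4, 3.2, -0.6], [-28.4, 3.2, -0.6], [-28.4, 3.2, -0.6], [-28.4, 3.2, -0.7], [-28.4, 3.2, -0.7], [-28.4, 3.2, -0.7], [-28.4, 3.2, -0.7]]
```

View pics/w16.png

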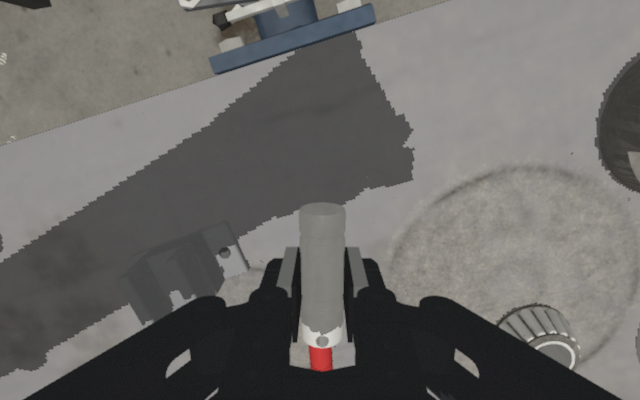

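Call:
drive_tool --grip '[1, 1, 1, 1, 1, 1, 1, 1, 1, 1, 1, 1]' --travel '[[-16, 2, -2], [-32, 4, -2], [-36, 4, -2], [-36, 4, -2], [-36, 4, -1], [-36, 4, -1], [-36, 4, 0], [-36, 4, 0], [-36, 4, 0], [-32, 4, 0], [-16, 2, 0], [0, 0, 0]]' --turn '[[0, 0, 0], [0, 0, 0], [0, 0, 0], [0, 0, 0], [0, 0, 0], [0, 0, 0], [0, 0, 0], [0, 0, 0], [0, 0, 0], [0, 0, 0], [0, 0, 0], [0, 0, 0]]'

```text
clock: 12.83
tcp_pos: [0.5126, -0.083, 0.1242]
ee_rot: [-2.504, -1.873, 0.07]
contact_force: [-0.4, -0.8, -1.0]
finger_gap: 0.209
```

Call:
drive_tool --grip '[1, 1]' --travel '[[0, 0, 0], [0, 0, 0]]' --turn '[[0, 0, 0], [0, 0, 0]]'

```text
clock: 13.0
tcp_pos: [0.5093, -0.0847, 0.1216]
ee_rot: [-2.505, -1.865, 0.077]
contact_force: [0.1, 1.0, -1.3]
finger_gap: 0.209
```

```bash
python3 - <<'E'
from h import *
import json
s,c,t=snap("w17")
json.dump({k:np.array(v).tolist() for k,v in c.items()},open("c17.json","w"))
plan(s,[553,-4,120],-16.5,step=30)
E
```

```text
qd 0.0245
from [509.3 -84.7 121.6] yaw -16.69 tilt 2.97 F [ 0.1  1.  -1.3] gap 0.209 t 13.0
n 4 turn/row [-0.62  0.41 -0.04]
[[22.5, 4.7, -0.5], [22.5, 4.7, -0.2], [22.5, 4.7, -0.0], [22.4, 4.7, 0.2]]
```

View pics/w17.png

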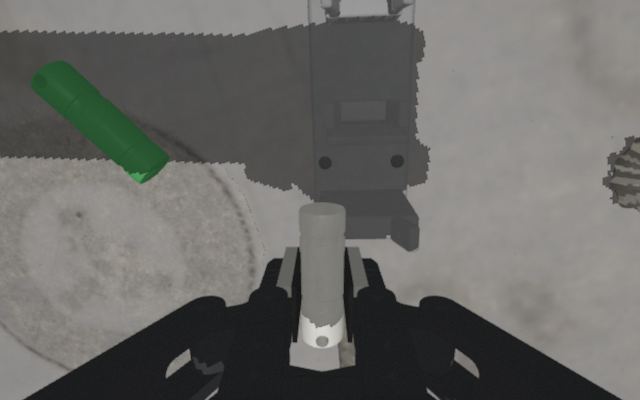

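Call:
drive_tool --grip '[1, 1, 1, 1, 1, 1, 1, 1]' --travel '[[0, 8, -30], [0, 8, -35], [0, 8, -35], [0, 0, -35], [0, 0, -20], [0, 0, 0], [0, 0, 0], [0, 0, 0]]' --turn '[[-1.2, 0.8, 0], [-1.2, 0.8, 0], [0, 0, 0], [0, 0, 0], [0, 0, 0], [0, 0, 0], [0, 0, 0], [0, 0, 0]]'

```text
clock: 13.72
tcp_pos: [0.5356, -0.0754, 0.2763]
ee_rot: [-2.491, -1.902, 0.012]
contact_force: [-0.7, -0.4, -1.3]
finger_gap: 0.206
```

```bash
python3 - <<'E'
from h import *
import json
s,c,t=snap("w18")
json.dump({k:np.array(v).tolist() for k,v in c.items()},open("c18.json","w"))
plan(s,[553,-4,120],-16.5,step=30)
cr=t[60:280,220:480];cr=cv2.convertScaleAbs(cr,alpha=1.6,beta=-40)
cv2.imwrite("pics/c18.png",cv2.resize(cr,None,fx=2.7,fy=2.7,interpolation=cv2.INTER_CUBIC))
E
```

```text
qd 0.0213
from [535.6 -75.4 276.3] yaw -15.28 tilt 0.6 F [-0.7 -0.4 -1.3] gap 0.206 t 13.72
n 6 turn/row [-0.1   0.02  0.2 ]
[[12.3, -0.1, 26.0], [12.3, -0.2, 26.0], [12.3, -0.2, 26.0], [12.3, -0.3, 26.0], [12.2, -0.4, 26.0], [12.2, -0.5, 26.0]]
```

View pics/w18.png

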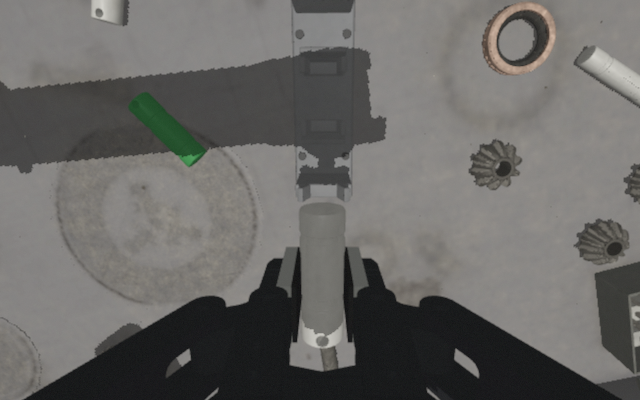

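```bash
python3 - <<'E'
from h import *
t=cv2.imread("pics/w18.png");cr=cv2.convertScaleAbs(t[10:210,260:400],alpha=1.7,beta=-30)
g=cv2.createCLAHE(3,(4,4)).apply(cv2.cvtColor(t[10:210,260:400],cv2.COLOR_BGR2GRAY))
a=cv2.resize(g[:100],(800,571),interpolation=cv2.INTER_CUBIC);cv2.imwrite("pics/c18a.png",a)
a=cv2.resize(g[100:],(800,571),interpolation=cv2.INTER_CUBIC);cv2.imwrite("pics/c18b.png",a)
E
```

```text
(no output)
```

View pics/c18a.png

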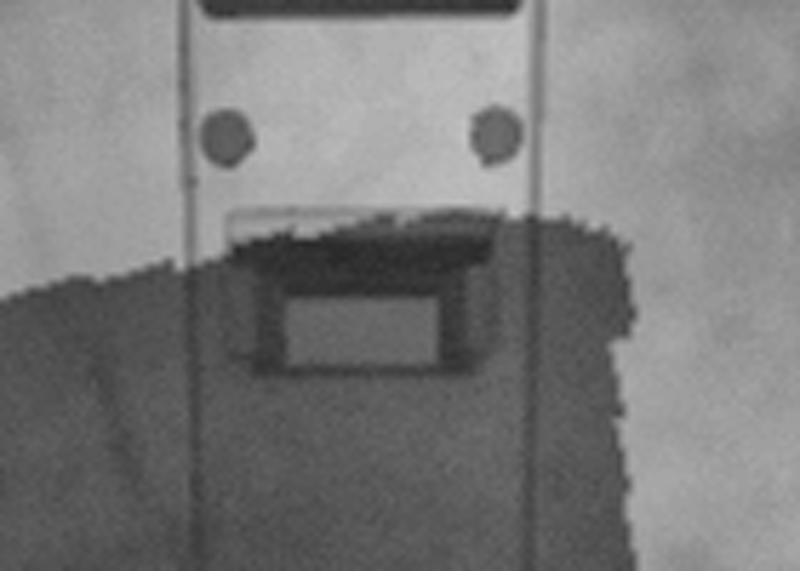

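View pics/c18b.png

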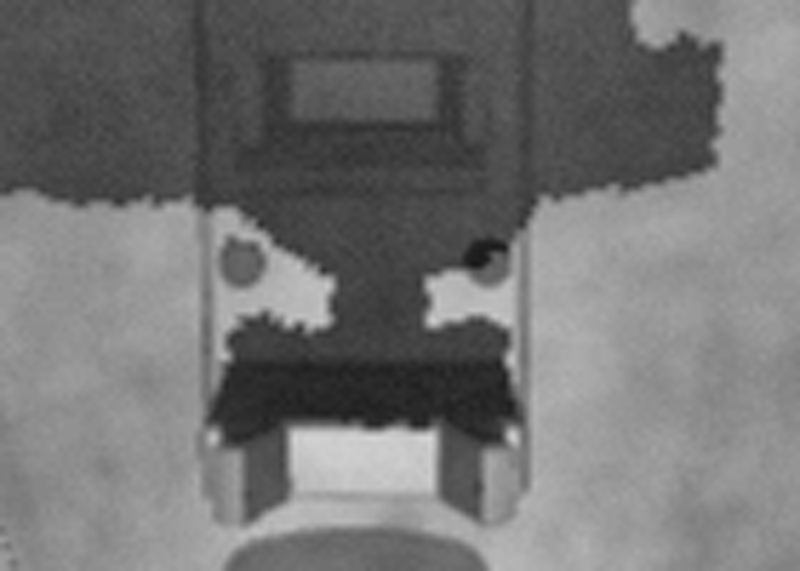

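```bash
cat > st.py <<'E'
from h import *
import json
c=json.load(open("c18.json"))
def f(pts,off,z):
    return ray(c,np.array(pts)/5.714+np.array(off)-0.0,z)*1000
A=(260,10);B=(260,110)
h=np.r_[f([[228,137],[496,136]],A,.008),f([[243,263],[487,261]],B,.008)]
print(h.round(1),h.mean(0).round(1))
ax=(h[0]+h[1]-h[2]-h[3])[:2];print("axis",np.degrees(np.arctan2(ax[1],ax[0])),np.hypot(*ax)/2, np.linalg.norm(h[0]-h[1]))
m1=f([[286,332],[440,332]],A,.028);m2=f([[290,90],[440,90]],B,.028);n=f([[290,460],[440,460]],B,.064)
E1=f([[190,150],[538,150]],A,.008);E2=f([[208,350],[522,350]],B,.008)
for q in (m1,m2,n,E1,E2):print(q.round(1).tolist(),q.mean(0).round(1),np.linalg.norm(q[0]-q[1]).round(1))
d=m1.mean(0)-m2.mean(0);print("saddle axis",np.degrees(np.arctan2(d[1],d[0])),np.hypot(d[0],d[1]),(m1.mean(0)+m2.mean(0))/2)
d=E1.mean(0)-E2.mean(0);print("edge axis",np.degrees(np.arctan2(d[1],d[0])))
E
python3 st.py
```

```text
[[546.3  62.    8. ]
 [592.3  49.5   8. ]
 [514.2 -58.3   8. ]
 [560.3 -70.4   8. ]] [553.3  -4.3   8. ]
axis 75.04949918682891 124.31946789773144 47.695164481142655
[[547.8, 26.1, 28.0], [573.5, 19.0, 28.0]] [560.6  22.6  28. ] 26.7
[[533.3, -27.9, 28.0], [559.4, -35.0, 28.0]] [546.3 -31.4  28. ] 27.1
[[518.4, -85.9, 64.0], [543.3, -92.6, 64.0]] [530.8 -89.3  64. ] 25.8
[[539.2, 61.7, 8.0], [599.0, 45.3, 8.0]] [569.1  53.5   8. ] 62.0
[[502.7, -73.1, 8.0], [562.6, -89.3, 8.0]] [532.7 -81.2   8. ] 62.0
saddle axis 75.15939861056712 55.84440661388669 [553.49589767  -4.4311009   28.        ]
edge axis 74.87743843799674
```

Call:
drive_tool --grip '[1, 1, 1, 1, 1, 1, 1, 1]' --travel '[[12, 0, 15], [14, 0, 25], [14, 0, 30], [14, 0, 30], [12, 0, 30], [10, 0, 25], [0, 0, 0], [0, 0, 0]]' --turn '[[-0.6, 0.1, 0], [0, 0, 0], [0, 0, 0], [0, 0, 0], [0, 0, 0], [0, 0, 0], [0, 0, 0], [0, 0, 0]]'

```text
clock: 14.43
tcp_pos: [0.5468, 0.0017, 0.1025]
ee_rot: [-2.49, -1.902, 0.027]
contact_force: [0.4, -0.4, -1.4]
finger_gap: 0.211
```

```bash
python3 - <<'E'
from h import *
s,c,t=snap("w19")
plan(s,[554.2,-3.2,90],-15,n=1)
E
```

```text
qd 0.0529
from [546.8   1.7 102.5] yaw -15.24 tilt 1.09 F [ 0.4 -0.4 -1.4] gap 0.211 t 14.43
n 1 turn/row [-0.97  0.49 -0.24]
[[-2.7, 8.6, 12.4]]
```

View pics/w19.png

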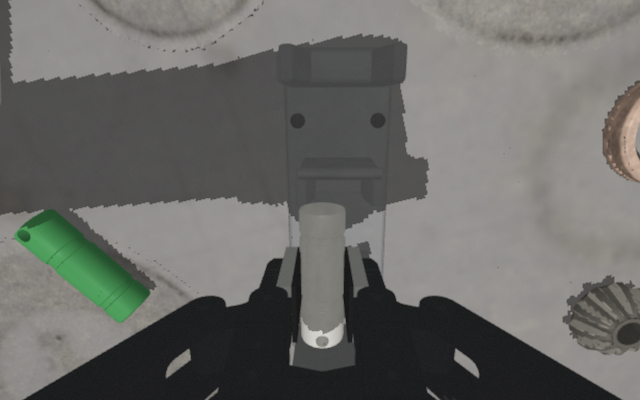

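Shaft over the cradle (end at (322,205), stand centreline about col 338): needs about 8 mm in tool y. Correct at this height, then descend.

Call:
drive_tool --grip '[1, 1, 1, 1]' --travel '[[-2, 8, 2], [0, 2, 2], [0, 0, 0], [0, 0, 0]]' --turn '[[-1, 0.5, -0.2], [0, 0, 0], [0, 0, 0], [0, 0, 0]]'

```text
clock: 14.82
tcp_pos: [0.5588, -0.006, 0.1024]
ee_rot: [2.493, 1.906, 0.012]
contact_force: [-0.1, 0.4, -1.6]
finger_gap: 0.209
```

```bash
python3 - <<'E'
from h import *
from workcell import bot
plan(bot.get_state(),[554.2,-3.2,75],-15,n=1)
E
```

```text
from [558.8  -6.  102.4] yaw -15.2 tilt 0.49 F [-0.1  0.4 -1.6] gap 0.209 t 14.82
n 1 turn/row [ 0.44 -0.21 -0.2 ]
[[1.4, -5.3, 27.4]]
```

Call:
drive_tool --grip '[1, 1, 1, 1]' --travel '[[1, -4, 14], [0, 0, 12], [0, 0, 0], [0, 0, 0]]' --turn '[[0.4, -0.2, 0], [0, 0, 0], [0, 0, 0], [0, 0, 0]]'

```text
clock: 15.15
tcp_pos: [0.5566, -0.0047, 0.0762]
ee_rot: [2.496, 1.905, 0.007]
contact_force: [0.5, 0.8, -1.2]
finger_gap: 0.211
```

```bash
python3 - <<'E'
from h import *
from workcell import bot
plan(bot.get_state(),[554.2,-3.2,70],-15,n=1)
E
```

```text
from [556.6  -4.7  76.2] yaw -15.31 tilt 0.28 F [ 0.5  0.8 -1.2] gap 0.211 t 15.15
n 1 turn/row [ 0.24 -0.13 -0.31]
[[0.8, -2.7, 6.2]]
```

Call:
drive_tool --grip '[1, 1, 1, 1]' --travel '[[1, -3, 0], [0, 0, 0], [0, 0, 0], [0, 0, 0]]' --turn '[[0.2, -0.1, -0.3], [0, 0, 0], [0, 0, 0], [0, 0, 0]]'

```text
clock: 15.48
tcp_pos: [0.5531, -0.0026, 0.0755]
ee_rot: [-2.491, -1.913, 0.002]
contact_force: [-0.3, -0.3, -0.8]
finger_gap: 0.208
```

```bash
python3 - <<'E'
from h import *
s,c,t=snap("w20")
plan(s,[554.2,-3.2,60],-15,n=1)
E
```

```text
qd 0.0021
from [553.1  -2.6  75.5] yaw -14.96 tilt 0.07 F [-0.3 -0.3 -0.8] gap 0.208 t 15.48
n 1 turn/row [-0.07  0.02  0.04]
[[-0.3, 1.2, 15.5]]
```

View pics/w20.png

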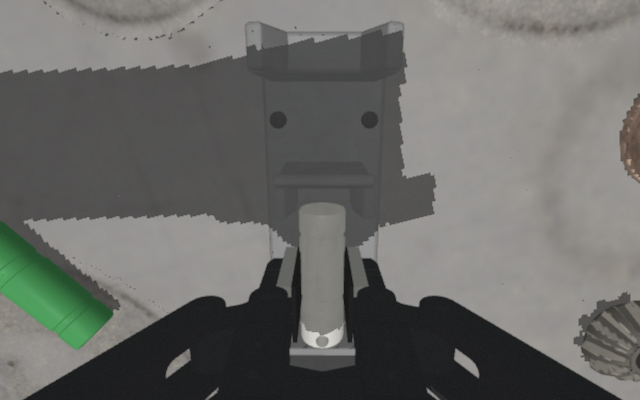

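Call:
drive_tool --grip '[1, 1, 1, 1]' --travel '[[0, 1, 6], [0, 0, 6], [0, 0, 5], [0, 0, 0]]' --turn '[[0, 0, 0], [0, 0, 0], [0, 0, 0], [0, 0, 0]]'

```text
clock: 15.87
tcp_pos: [0.5549, -0.0026, 0.0576]
ee_rot: [2.491, 1.914, 0.001]
contact_force: [-0.8, -0.2, -0.7]
finger_gap: 0.21
```

```bash
python3 - <<'E'
from h import *
from workcell import bot
plan(bot.get_state(),[554.2,-3.2,50],-15,n=1)
E
```

```text
from [554.9  -2.6  57.6] yaw -14.93 tilt 0.05 F [-0.8 -0.2 -0.7] gap 0.21 t 15.87
n 1 turn/row [ 0.03 -0.03  0.07]
[[-0.7, -0.5, 7.6]]
```

Call:
drive_tool --grip '[1, 1, 1]' --travel '[[0, 0, 4], [0, 0, 3], [0, 0, 1]]' --turn '[[0, 0, 0], [0, 0, 0], [0, 0, 0]]'

```text
clock: 16.12
tcp_pos: [0.555, -0.0028, 0.05]
ee_rot: [-2.491, -1.913, -0.0]
contact_force: [-8.3, 1.2, 22.1]
finger_gap: 0.209
```

Call:
drive_tool --grip '[1, 0.3, 0, -0.3, -0.3, -0.3]' --travel '[[0, 0, -1], [0, 0, 0], [0, 0, 0], [0, 0, 0], [0, 0, 0], [0, 0, 0]]' --turn '[[0, 0, 0], [0, 0, 0], [0, 0, 0], [0, 0, 0], [0, 0, 0], [0, 0, 0]]'

```text
clock: 16.62
tcp_pos: [0.5561, -0.003, 0.0515]
ee_rot: [-2.492, -1.913, -0.003]
contact_force: [-0.2, 0.4, 0.0]
finger_gap: 0.649
```

Call:
drive_tool --grip '[-0.3, -0.3, -0.3, -0.3, -0.3, -0.3, -0.3]' --travel '[[0, 0, -15], [0, 0, -30], [0, 0, -35], [0, 0, -40], [0, 0, -40], [0, 0, -20], [0, 0, 0]]' --turn '[[0, 0, 0], [0, 0, 0], [0, 0, 0], [0, 0, 0], [0, 0, 0], [0, 0, 0], [0, 0, 0]]'

```text
clock: 17.2
tcp_pos: [0.5532, -0.0035, 0.2358]
ee_rot: [-2.49, -1.91, 0.01]
contact_force: [0.5, -0.2, 0.5]
finger_gap: 0.653
```

```bash
python3 - <<'E'
from h import *
from workcell import capture
s,c,t=snap("w21")
M=R.from_rotvec(s["ee_rot"]).as_matrix()
plan(s,[540,-80,250],-15,step=35)
cv2.imwrite("pics/top2.png",capture("top")[:,:,::-1])
sc=capture("scene")[:,:,::-1];cv2.imwrite("pics/s2.png",cv2.resize(sc[150:270,270:400],None,fx=5,fy=5))
E
```

```text
qd 0.0157
from [553.2  -3.5 235.8] yaw -15.03 tilt 0.39 F [ 0.5 -0.2  0.5] gap 0.653 t 17.2
n 3 turn/row [-0.12  0.06 -0.01]
[[-25.8, 2.3, -4.7], [-25.8, 2.3, -4.7], [-25.8, 2.3, -4.7]]
```

View pics/s2.png

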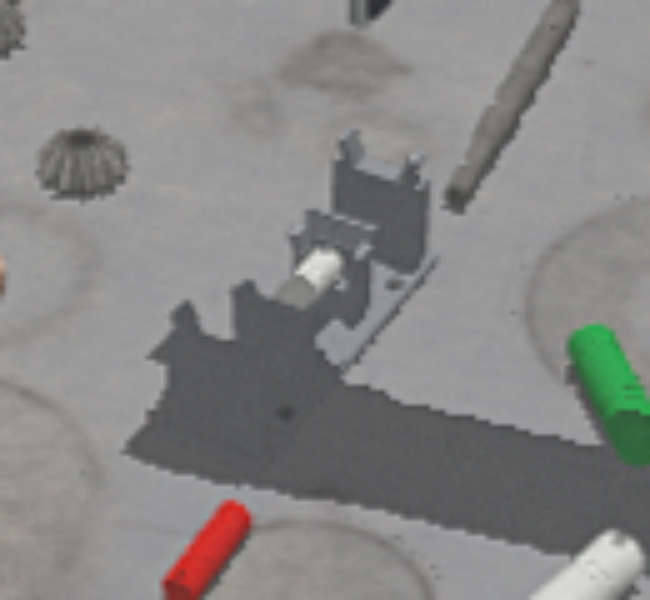

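View pics/w21.png

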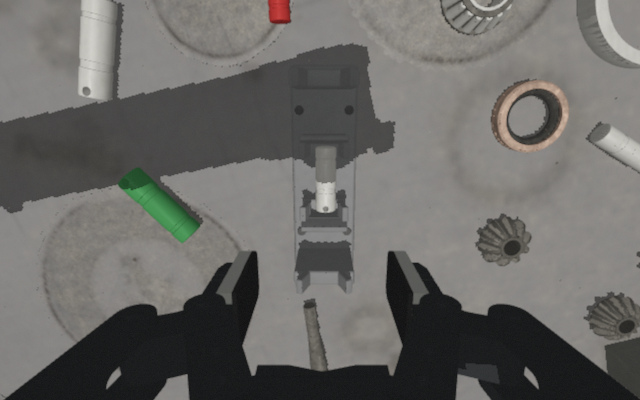

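View pics/top2.png

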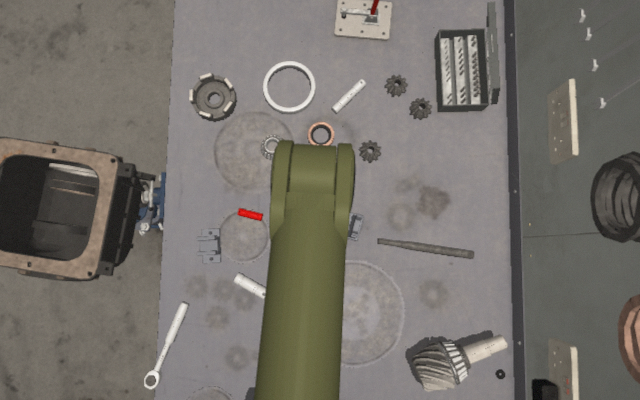

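```bash
python3 - <<'E'
from h import *
from workcell import camera_model,bot
t=cv2.imread("pics/top2.png");cam=camera_model("top")
for th in (105,115,122):bar(cam,blob((t.max(2)<th).astype(np.uint8),(370,230,480,265)),.01,"drift")
cv2.imwrite("pics/c22.png",cv2.resize(t[230:266,370:482],(800,257),interpolation=cv2.INTER_CUBIC))
plan(bot.get_state(),[483.5,-257,150],-7.5,step=36)
E
```

```text
drift c [ 483.5 -256.6] size [232.5  20.3] axis dir deg from x 82.45 box px (377, 238, 97, 21)
drift c [ 483.6 -256.8] size [232.8  20.9] axis dir deg from x 82.39 box px (377, 238, 97, 21)
drift c [ 483.5 -256.6] size [233.1  21.1] axis dir deg from x 82.45 box px (377, 238, 97, 21)
from [550.5  -3.4 230.4] yaw -15.03 tilt 0.87 F [-0.7 -0.6 -1. ] gap 0.651 t 17.35
n 8 turn/row [-0.1   0.04 -0.94]
[[-32.7, 0.3, 10.3], [-32.7, -0.3, 10.2], [-32.7, -0.8, 10.2], [-32.7, -1.4, 10.2], [-32.7, -2.0, 10.2], [-32.7, -2.5, 10.1], [-32.6, -3.1, 10.1], [-32.6, -3.6, 10.1]]
```

View pics/c22.png

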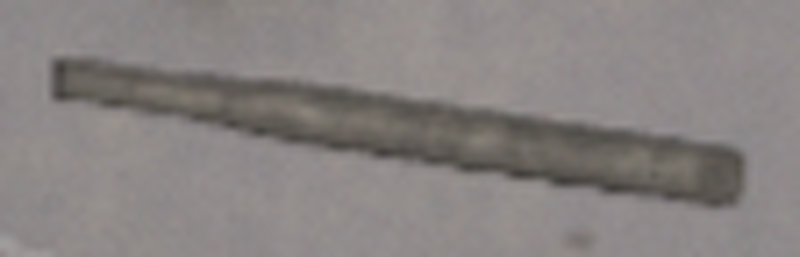

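```bash
python3 - <<'E'
from h import *
from workcell import camera_model
t=cv2.imread("pics/top2.png");cam=camera_model("top")
m=(t.max(2)<118)
xs=np.arange(379,472);ys=[238+np.nonzero(m[230:268,x])[0].mean()-8 for x in xs]
P=ray(cam,np.c_[xs,ys],.01)[:,:2]*1000
for sl in (slice(None),slice(30,None)):
    k=np.polyfit(P[sl,1],P[sl,0],1);print("deg",90-np.degrees(np.arctan(k[0])),"x at y=-257",np.polyval(k,-257),"resid",np.std(P[sl,0]-np.polyval(k,P[sl,1])))
E
```

```text
deg 82.32715132139063 x at y=-257 483.48647794332044 resid 0.7167663988305518
deg 82.42806736141445 x at y=-257 483.40504061031453 resid 0.7265816688202903
```

Call:
drive_tool --grip '[-0.6, -1, -1, -1, -1, -1, -1, -1, -1, -1]' --travel '[[-20, 0, 2], [-34, 0, 6], [-34, -1, 8], [-34, -2, 8], [-34, -2, 8], [-34, -3, 8], [-34, -3, 8], [-20, -2, 4], [0, 0, 0], [0, 0, 0]]' --turn '[[-0.2, 0, -1], [-0.2, 0, -1], [-0.2, 0, -1], [0, 0, -1], [0, 0, -1], [0, 0, -1], [0, 0, -1], [0, 0, -1], [0, 0, 0], [0, 0, 0]]'

```text
clock: 18.18
tcp_pos: [0.4744, -0.2434, 0.1566]
ee_rot: [-2.321, -2.082, 0.05]
contact_force: [0.3, 0.4, -0.7]
finger_gap: 1.001
```

```bash
python3 - <<'E'
from h import *
s,c,t=snap("w22")
print(proj(c,[[.4835,-.2568,.01],[.4985,-.1425,.01],[.4685,-.37,.01]]))
plan(s,[483.5,-257,100],-7.5,step=36)
import json;json.dump({k:np.array(v).tolist() for k,v in c.items()},open("c22.json","w"))
E
```

```text
qd 0.0392
[[343.05441191 206.84066752]
 [349.32643633  50.98899977]
 [337.97789972 328.99211474]]
from [ 474.4 -243.4  156.6] yaw -6.25 tilt 2.26 F [ 0.3  0.4 -0.7] gap 1.001 t 18.18
n 2 turn/row [-1.1   0.25  0.63]
[[-6.0, 6.4, 28.1], [-6.1, 5.9, 28.2]]
```

View pics/w22.png

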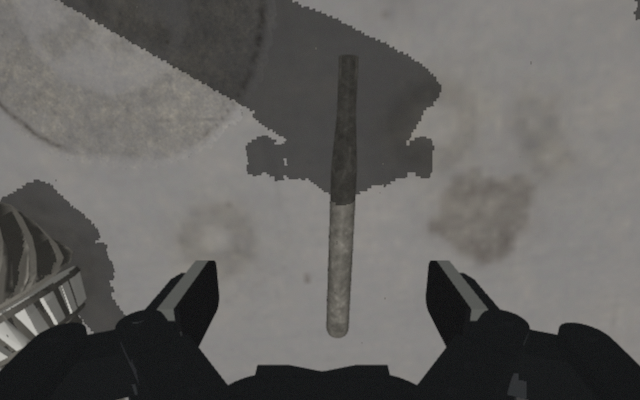

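Call:
drive_tool --grip '[-1, -1, -1, -1, -1]' --travel '[[-6, 6, 28], [-6, 5, 28], [-2, 1, 15], [0, 0, 0], [0, 0, 0]]' --turn '[[-1.1, 0.3, 0.6], [-1.1, 0.3, 0.6], [0, 0, 0], [0, 0, 0], [0, 0, 0]]'

```text
clock: 18.65
tcp_pos: [0.4861, -0.2502, 0.0805]
ee_rot: [-2.347, -2.081, -0.006]
contact_force: [0.9, -0.7, 0.0]
finger_gap: 1.0
```

```bash
python3 - <<'E'
from h import *
from workcell import bot
plan(bot.get_state(),[483.5,-257.5,40],-7.5,n=2)
E
```

```text
from [ 486.1 -250.2   80.5] yaw -6.88 tilt 0.36 F [ 0.9 -0.7  0. ] gap 1.0 t 18.65
n 2 turn/row [-0.04 -0.17  0.31]
[[-3.9, -0.8, 20.2], [-3.9, -0.8, 20.2]]
```

Call:
drive_tool --grip '[-1, -1, -1, -1, -1]' --travel '[[-5, -1, 20], [-5, -1, 18], [0, 0, 4], [0, 0, 0], [0, 0, 0]]' --turn '[[0, -0.2, 0.5], [0, 0, 0.2], [0, 0, 0], [0, 0, 0], [0, 0, 0]]'

```text
clock: 19.07
tcp_pos: [0.4885, -0.2539, 0.0415]
ee_rot: [-2.353, -2.081, -0.01]
contact_force: [-0.1, 0.3, 0.3]
finger_gap: 0.999
```

```bash
python3 - <<'E'
from h import *
s,c,t=snap("w23")
plan(s,[483.5,-257.5,22],-7.5,n=1)
E
```

```text
qd 0.0162
from [ 488.5 -253.9   41.5] yaw -7.03 tilt 0.37 F [-0.1  0.3  0.3] gap 0.999 t 19.07
n 1 turn/row [ 0.21 -0.3   0.48]
[[-4.3, -4.6, 19.4]]
```

View pics/w23.png

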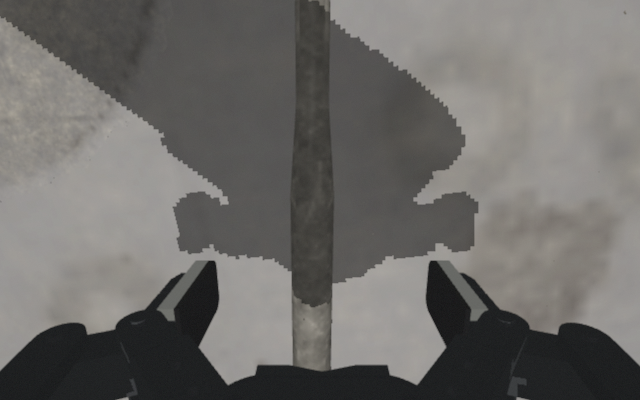

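Call:
drive_tool --grip '[-1, -0.5, 0, 0]' --travel '[[-5, -5, 8], [0, 0, 8], [0, 0, 3], [0, 0, 0]]' --turn '[[0.2, -0.3, 0.5], [0, 0, 0], [0, 0, 0], [0, 0, 0]]'

```text
clock: 19.45
tcp_pos: [0.4856, -0.2583, 0.0243]
ee_rot: [2.357, 2.069, 0.007]
contact_force: [-0.1, -0.3, -0.3]
finger_gap: 0.604
```

```bash
python3 - <<'E'
from h import *
s,c,t=snap("w24")
plan(s,[483.5,-257.5,22],-7.5,n=1)
E
```

```text
qd 0.0041
from [ 485.6 -258.3   24.3] yaw -7.45 tilt 0.38 F [-0.1 -0.3 -0.3] gap 0.604 t 19.45
n 1 turn/row [0.38 0.01 0.05]
[[0.5, -2.2, 2.3]]
```

View pics/w24.png

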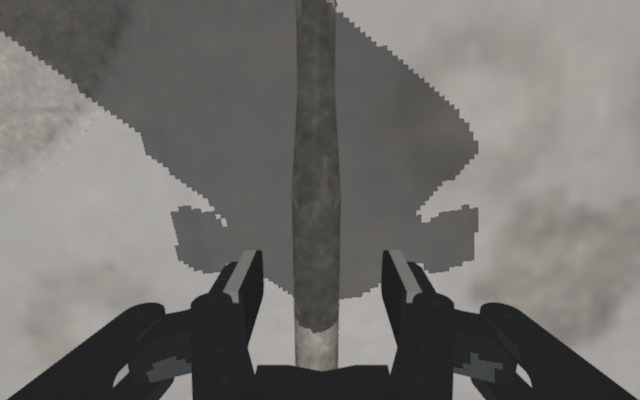

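Call:
drive_tool --grip '[0, 0.3, 0.6, 1, 1, 1, 1, 1]' --travel '[[0, -2, 2], [0, 0, 1], [0, 0, 0], [0, 0, 0], [0, 0, 0], [0, 0, 0], [0, 0, 0], [0, 0, 0]]' --turn '[[0.4, 0, 0], [0, 0, 0], [0, 0, 0], [0, 0, 0], [0, 0, 0], [0, 0, 0], [0, 0, 0], [0, 0, 0]]' --squeeze 80

```text
clock: 20.17
tcp_pos: [0.4834, -0.2582, 0.0217]
ee_rot: [-2.361, -2.071, 0.001]
contact_force: [-1.3, 1.0, 0.7]
finger_gap: 0.214
```

```bash
python3 - <<'E'
from h import *
s,c,t=snap("w25")
plan(s,[483.5,-257.5,22],-7.5,n=1)
M=R.from_rotvec(s["ee_rot"]).as_matrix();print("bar in tool",M.T@(np.array([483.5,-257.5,10])-s["tcp_pos"]*1000))
E
```

```text
qd 0.0031
from [ 483.4 -258.2   21.7] yaw -7.48 tilt 0.07 F [-1.3  1.   0.7] gap 0.214 t 20.17
n 1 turn/row [-0.07 -0.01  0.02]
[[0.7, -0.0, -0.3]]
bar in tool [ 0.73258233 -0.01504446 11.65620654]
```

Call:
drive_tool --grip '[1, 1, 1, 1, 1, 1, 1]' --travel '[[0, 0, -6], [0, 0, -15], [0, 0, -25], [0, 0, -30], [0, 0, -35], [0, 0, -20], [0, 0, 0]]' --turn '[[0, 0, 0], [0, 0, 0], [0, 0, 0], [0, 0, 0], [0, 0, 0], [0, 0, 0], [0, 0, 0]]'

```text
clock: 20.8
tcp_pos: [0.4789, -0.2566, 0.1539]
ee_rot: [-2.355, -2.062, 0.013]
contact_force: [1.3, -0.3, -3.6]
finger_gap: 0.214
```

```bash
python3 - <<'E'
from h import *
s,c,t=snap("w26")
plan(s,[553.2,-5,160],-15,n=12)
E
```

```text
qd 0.0303
from [ 478.9 -256.6  153.9] yaw -7.58 tilt 0.81 F [ 1.3 -0.3 -3.6] gap 0.214 t 20.8
n 12 turn/row [-0.07 -0.    0.62]
[[21.6, 3.4, -0.5], [21.6, 3.1, -0.5], [21.7, 2.9, -0.5], [21.7, 2.7, -0.5], [21.7, 2.4, -0.5], [21.7, 2.2, -0.5], [21.8, 2.0, -0.5], [21.8, 1.7, -0.5], [21.8, 1.5, -0.5], [21.8, 1.3, -0.5], [21.8, 1.0, -0.5], [21.8, 0.8, -0.5]]
```

View pics/w26.png

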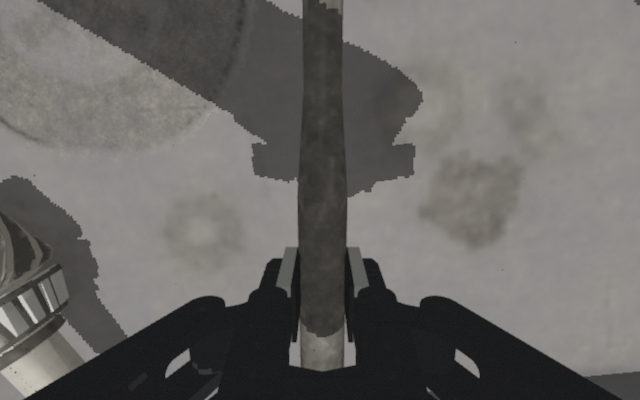

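Call:
drive_tool --grip '[1, 1, 1, 1, 1, 1, 1, 1, 1, 1, 1, 1]' --travel '[[10, 2, -1], [20, 3, -1], [24, 3, -1], [26, 3, -1], [26, 2, -1], [26, 2, -1], [26, 2, -1], [26, 2, -1], [26, 2, -1], [24, 1, 0], [18, 1, 0], [8, 0, 0]]' --turn '[[-0.4, 0, 0.6], [-0.4, 0, 0.6], [0, 0, 0.7], [0, 0, 0.7], [0, 0, 0.7], [0, 0, 0.7], [0, 0, 0.7], [0, 0, 0.7], [0, 0, 0.7], [0, 0, 0.7], [0, 0, 0.5], [0, 0, 0]]'

```text
clock: 21.85
tcp_pos: [0.5393, 0.0043, 0.1358]
ee_rot: [-2.489, -1.882, 0.044]
contact_force: [0.4, 0.6, -3.0]
finger_gap: 0.211
```

Call:
drive_tool --grip '[1, 1]' --travel '[[0, 0, 0], [0, 0, 0]]' --turn '[[0, 0, 0], [0, 0, 0]]'

```text
clock: 22.02
tcp_pos: [0.5372, 0.0062, 0.1323]
ee_rot: [-2.483, -1.886, 0.053]
contact_force: [0.0, -0.8, -3.5]
finger_gap: 0.214
```

```bash
python3 - <<'E'
from h import *
s,c,t=snap("w27")
plan(s,[553.2,-5,130],-15,n=1)
E
```

```text
qd 0.0195
from [537.2   6.2 132.3] yaw -15.55 tilt 2.37 F [ 0.  -0.8 -3.5] gap 0.214 t 22.02
n 1 turn/row [-2.25  0.74 -0.54]
[[-6.5, 18.5, 1.6]]
```

View pics/w27.png

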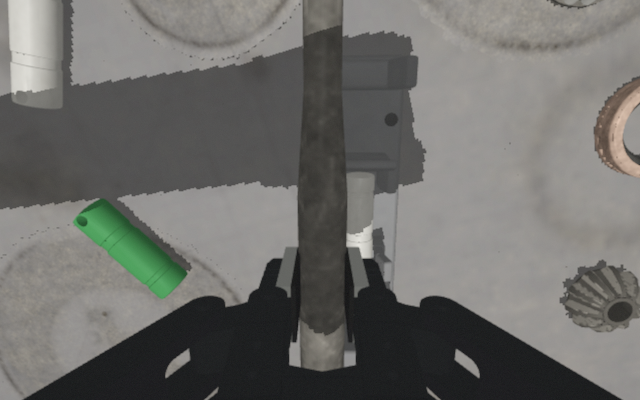

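Call:
drive_tool --grip '[1, 1, 1, 1, 1]' --travel '[[-3, 8, 0], [-3, 6, 0], [0, 0, 0], [0, 0, 0], [0, 0, 0]]' --turn '[[-1.2, 0.4, -0.3], [-1, 0.3, -0.2], [0, 0, 0], [0, 0, 0], [0, 0, 0]]'

```text
clock: 22.48
tcp_pos: [0.5486, -0.0121, 0.1315]
ee_rot: [2.499, 1.898, 0.001]
contact_force: [-0.2, 0.4, -2.9]
finger_gap: 0.213
```

```bash
python3 - <<'E'
from h import *
from workcell import bot
plan(bot.get_state(),[553.2,-5,120],-15,n=1)
E
```

```text
from [548.6 -12.1 131.5] yaw -15.58 tilt 0.19 F [-0.2  0.4 -2.9] gap 0.213 t 22.48
n 1 turn/row [ 0.17  0.08 -0.58]
[[8.1, 2.4, 11.5]]
```

Call:
drive_tool --grip '[1, 1, 1, 1]' --travel '[[6, 2, 6], [2, 1, 6], [0, 0, 0], [0, 0, 0]]' --turn '[[0, 0, -0.6], [0, 0, 0], [0, 0, 0], [0, 0, 0]]'

```text
clock: 22.82
tcp_pos: [0.5544, -0.0049, 0.1186]
ee_rot: [2.49, 1.911, 0.003]
contact_force: [1.0, -1.0, -4.2]
finger_gap: 0.217
```

```bash
python3 - <<'E'
from h import *
s,c,t=snap("w28")
plan(s,[553.2,-5,110],-15,n=1)
E
```

```text
qd 0.0166
from [554.4  -4.9 118.6] yaw -14.98 tilt 0.21 F [ 1.  -1.  -4.2] gap 0.217 t 22.82
n 1 turn/row [0.21 0.02 0.02]
[[-0.4, -1.2, 8.6]]
```

View pics/w28.png

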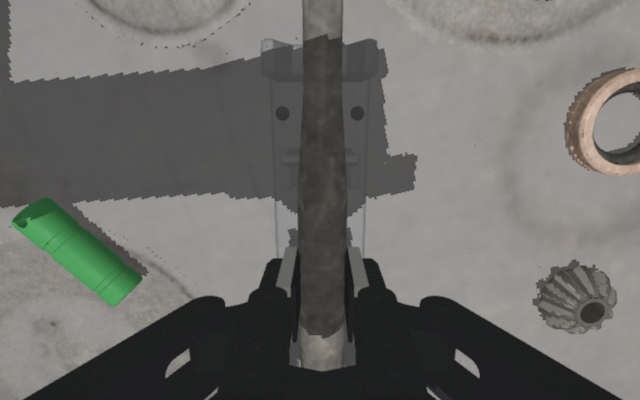

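Call:
drive_tool --grip '[1, 1, 1, 1]' --travel '[[0, -1, 6], [0, 0, 6], [0, 0, 5], [0, 0, 0]]' --turn '[[0.2, 0, 0], [0, 0, 0], [0, 0, 0], [0, 0, 0]]'

```text
clock: 23.2
tcp_pos: [0.5531, -0.004, 0.0997]
ee_rot: [-2.491, -1.914, 0.002]
contact_force: [-0.3, -0.1, -3.4]
finger_gap: 0.209
```

```bash
python3 - <<'E'
from h import *
from workcell import bot
plan(bot.get_state(),[553.2,-5,86],-15,n=1)
E
```

```text
from [553.1  -4.   99.7] yaw -14.9 tilt 0.06 F [-0.3 -0.1 -3.4] gap 0.209 t 23.2
n 1 turn/row [-0.05  0.04  0.1 ]
[[-0.9, 0.4, 13.7]]
```

Call:
drive_tool --grip '[1, 1, 1]' --travel '[[0, 0, 5], [0, 0, 4], [0, 0, 2]]' --turn '[[0, 0, 0], [0, 0, 0], [0, 0, 0]]'

```text
clock: 23.45
tcp_pos: [0.5531, -0.0041, 0.0876]
ee_rot: [-2.491, -1.914, 0.002]
contact_force: [-1.0, 0.5, -3.5]
finger_gap: 0.212
```

```bash
python3 - <<'E'
from h import *
s,c,t=snap("w29")
plan(s,[553.2,-5,86],-15,n=1)
E
```

```text
qd 0.0464
from [553.1  -4.1  87.6] yaw -14.91 tilt 0.07 F [-1.   0.5 -3.5] gap 0.212 t 23.45
n 1 turn/row [-0.05  0.05  0.09]
[[-0.9, 0.3, 1.6]]
```

View pics/w29.png

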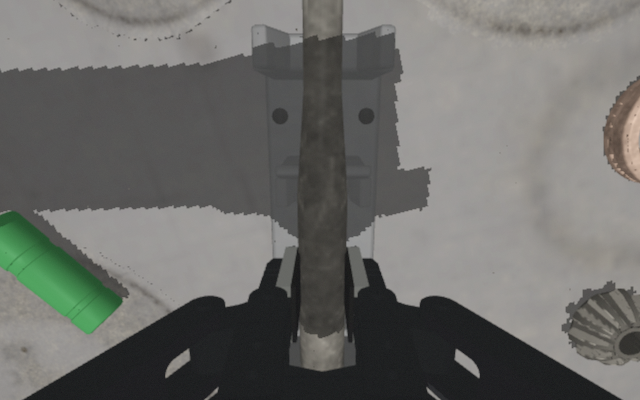

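Call:
drive_tool --grip '[1, 1]' --travel '[[0, 0, 1], [0, 0, 1]]' --turn '[[0, 0, 0], [0, 0, 0]]'

```text
clock: 23.67
tcp_pos: [0.5528, -0.0042, 0.0856]
ee_rot: [-2.49, -1.914, 0.003]
contact_force: [-4.7, 1.1, 8.8]
finger_gap: 0.207
```

Call:
drive_tool --grip '[1, 0.4, 0.1, -0.2, -0.2, -0.2]' --travel '[[0, 0, 0], [0, 0, 0], [0, 0, 0], [0, 0, 0], [0, 0, 0], [0, 0, 0]]' --turn '[[0, 0, 0], [0, 0, 0], [0, 0, 0], [0, 0, 0], [0, 0, 0], [0, 0, 0]]'

```text
clock: 24.17
tcp_pos: [0.5556, -0.0042, 0.0881]
ee_rot: [2.489, 1.913, 0.006]
contact_force: [-0.0, -0.3, -0.2]
finger_gap: 0.597
```

```bash
python3 - <<'E'
from h import *
s,c,t=snap("w30")
plan(s,[553.2,-5,86],-15,n=1)
E
```

```text
qd 0.0062
from [555.6  -4.2  88.1] yaw -14.93 tilt 0.24 F [-0.  -0.3 -0.2] gap 0.597 t 24.17
n 1 turn/row [ 0.22 -0.09  0.08]
[[-1.4, -2.2, 2.1]]
```

View pics/w30.png

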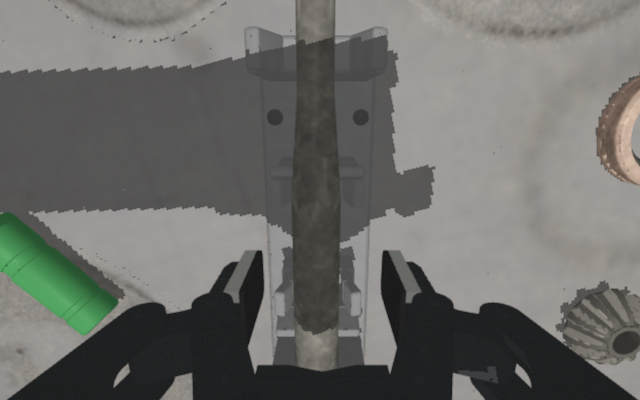

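Released, bar in the notches. Retreat upward, then step back toward −y to view the whole stand.

Call:
drive_tool --grip '[-0.2, -0.2, -0.2, -0.2, -0.2, -0.2, -0.2, -0.2, -0.2, -0.2, -0.2, -0.2]' --travel '[[0, 0, -10], [0, 0, -25], [0, 0, -35], [0, 0, -38], [0, 0, -38], [0, 0, -35], [-25, 0, -10], [-30, 0, 0], [-30, 0, 0], [-30, 0, 0], [0, 0, 0], [0, 0, 0]]' --turn '[[0, 0, 0], [0, 0, 0], [0, 0, 0], [0, 0, 0], [0, 0, 0], [0, 0, 0], [0, 0, 0], [0, 0, 0], [0, 0, 0], [0, 0, 0], [0, 0, 0], [0, 0, 0]]'

```text
clock: 25.22
tcp_pos: [0.524, -0.1209, 0.2981]
ee_rot: [2.485, 1.91, 0.016]
contact_force: [0.7, 0.2, -0.2]
finger_gap: 0.598
```

```bash
python3 - <<'E'
from h import *
from workcell import capture
s,c,t=snap("w31")
a=np.array([np.cos(np.radians(75)),np.sin(np.radians(75))]);C=np.array([553.4,-4.3])
for u in(-115,-88,0,88,115):
    p=np.r_[C+u*a,74]/1000;print(u,proj(c,[p]).round(1))
sc=capture("scene")[:,:,::-1];cv2.imwrite("pics/s3.png",cv2.resize(sc[150:270,270:400],None,fx=5,fy=5))
E
```

```text
qd 0.0551
-115 [[318.2 169.4]]
-88 [[318.2 142.2]]
0 [[318.   44.7]]
88 [[317.8 -68.6]]
115 [[ 317.7 -107.2]]
```

View pics/w31.png

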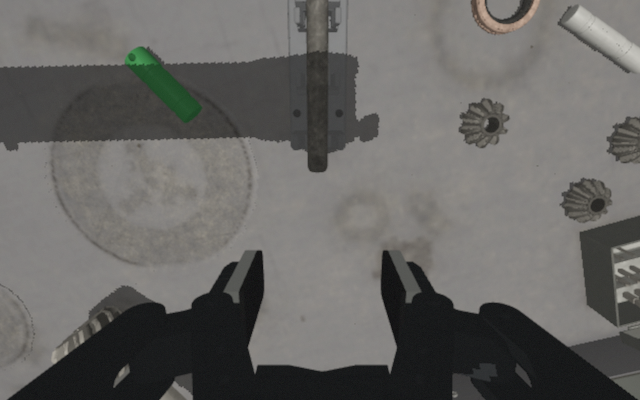

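View pics/s3.png

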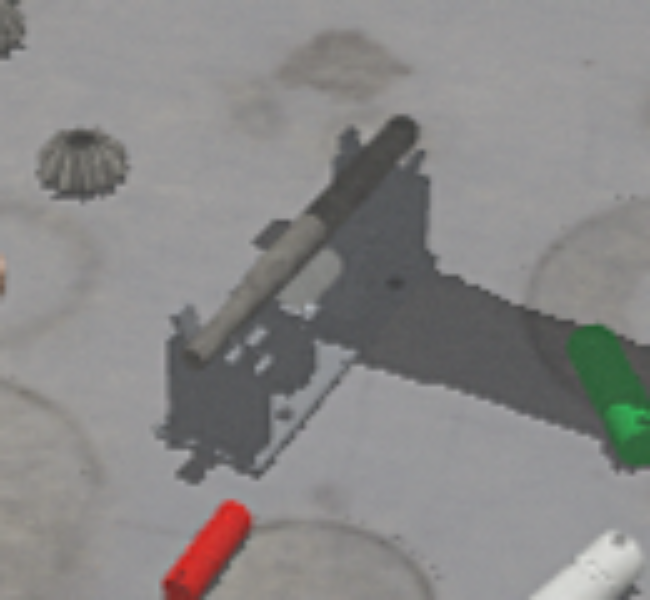

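```bash
python3 - <<'E'
from h import *
from workcell import bot,camera_model
c=camera_model("scene")
a=np.array([np.cos(np.radians(75)),np.sin(np.radians(75))]);C=np.array([553.4,-4.3])
for u in(-115,0,115):
    print(u,((proj(c,[np.r_[C+u*a,74]/1000])-[270,150])*5).round(0))
s=bot.get_state();print(s["qd"].round(3),s["clock"],s["contact_force"])
bot.hand_in()
E
```

```text
-115 [[402. 122.]]
0 [[302. 230.]]
115 [[188. 354.]]
[-0.016  0.015 -0.029  0.006 -0.017 -0.004 -0.   ] 25.3167 [-0.05916833 -0.81818796  0.26187893]
the job is handed in; nothing more can be done
```

The kit stand is packed and the job was handed in at 25.3 s of the 67 s allowed.

- **Short shaft:** I lifted it from the rest block by its ends and laid it on the free bench. I let go, took it again across its middle and laid it in the low cradle.
- **Drift bar:** I then laid it in the two tall notches above the shaft, sticking out at both ends.

**Last checks**
- The scene view shows the bar's ends and middle within a few millimetres of where a seated bar would appear. In the wrist view only the near end could be compared, and it agreed too.
- The shaft was seen in the cradle from the wrist and scene cameras after release and before the bar went on.
- The shaft touched down at about 22 N and the bar at about 9 N, each at the seated height to within about 0.5 mm.
- The gripper was clear of everything when I handed in.

**Disagreements and failures**
- The first wrist reading of the shaft was about 15 mm off because the arm was still settling; repeated readings and the top view then agreed to about 4 mm.
- The first grip across the shaft's middle was too high, so I redid it lower.
- During that redo the fingertips pressed on the bench at about 27 N, under the 40 N limit, and I backed off straight away.

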